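Rotate three work pieces to their own stations on a dental lab bench

ROBOT

A 6-joint arm with a two-finger parallel gripper is mounted at the origin on the work surface. World frame = base frame: x ahead of the robot, y to its left, z up, the work surface at z = 0. Lengths are in m, angles in rad, forces in N, time in s.
With the tool pointing down it reaches from about 0.275 to 0.75 m from the base axis. Payload 10.2 kg.
Tool frame: the origin (TCP) lies on the mounting face of the last link; the fingertips stand 173 mm ahead of it and the grasp point (between the pads) lies 155 mm ahead of it; y points along the fingers, x is the direction in which the jaws open and shut, and the axes are right-handed (so a half turn about y gives the same grasp; the last joint's range is limited). The gripper opens to 85 mm and grips with 20 to 120 N. Pads are 22 mm wide; open, the fingers measure 114 mm over their backs; the gripper's body (76 mm by 85 mm) begins 54 mm behind the grasp point. The pads swing forward as they close: fully open they stand 13 mm farther back than shut.
Start: joints at [-1.549, 0.313, 1.498, -0, 1.331, -0.223], TCP at [0.127, -0.509, 0.405] pointing down, gripper open.
Joint ranges: [-2.94, 2.94], [-0.97, 2.17], [0.19, 2.56], [-1.23, 4.37], [0.02, 3.11], [-2.88, 2.88]. Speed limits (rad/s): [2.39, 2.39, 3.01, 3.14, 3.14, 3.14].

INTERFACE

Orientations are given as a 3x3 rotation matrix whose columns are the frame's x, y, z axes.
In Python, from plant import bot gives the robot as it stands.
- The arm moves only by the tool jog_arm, never from a script. Its arguments are lists of equal length, an entry for each row: "gripper": the closure, from 0 (fully open) to 1 (shut); "offset": the shift along the tool's x, y, z in m, a list of three; "spin": the turn about the tool's y in rad. A call has 1 to 5 rows; each row shifts and turns the pose as measured when the row begins, along the tool's axes as they then stand; what a row does not reach is not made up. A row lasts 1/8 s, in which the tool goes at most 62.5 mm and 10.7 degrees, less where a joint would pass 70% of its speed; a pose out of reach is approached as far as the arm can. A call is refused whole if a number of a shift passes 0.0625 or a number of a turn 0.188, either way. A call with a gripper value outside its range is refused whole. The fingers move at their own pace and stop on an object; "squeeze" is the grip in N (left out, the last holds). Time passes only in rows, so rows that do not move let the fingers close. It gives the time, the measured TCP pose, the force and the opening at its end, in the units of the state.
- bot.observe(): the state, without advancing time (a new reading comes with each control period).
- bot.read_camera(name): name is "side" or "top"; returns (picture, depth): 400x640x3 uint8, red, green, blue; 400x640 float32, m along the optical axis (not along the pixel's ray), 0 where there is no reading.
- bot.get_calibration(name): a dict with "camera_matrix" (3x3 intrinsics, pixels), "R" (3x3) and "t" (3): a world point X has camera coordinates R X + t. Camera axes: x right, y down, z forward; pixel columns grow to the right and rows downward; lengths in m; the calibration is good to about 2 mm. A picture is of the moment at which its call begins. get_calibration takes no time and is no camera call.
- bot.close_job(): hands the job in, once; it reports no verdict.
Trained networks look in the newest picture that a camera, given by its name, has taken for a name from the list of things; names that differ only in an ending like _2 or _b are one class to them, and where a whole thing is asked for, a point or a joint stands for the part that bears it (a point fixed in the world has none). Each returns a list of dicts, best first, with "p" (0 to 1); they miss things now and then, are a little off and sometimes report something else, mostly with a low value. They report only what shows in the picture. A call takes as long as a camera call.
- bot.cut_out(target, camera): "region" (400x640 bool, what is visible of it) and "at" ([column, row] in pixels, amid what is visible of it).
The state is a dict: "clock": time; "q": joint angles; "qvel": joint speeds; "joint_efforts": joint torques, N m; "position": TCP position; "ee_rot": TCP orientation; "ft_force": force on the tool from outside, world axes, zero at the start; "wrist_torque": the same for the moment, N m; "opening": finger opening in m.
Only numpy, scipy, OpenCV 4.12 (cv2) and the standard library are available. Lean on these libraries where they do the work, as an engineer would, in place of code of your own. Each camera call takes 0.05 s, during which the arm holds its last target. There are 200 camera calls.

TASK

The plaster arch model, the lidded crucible and the bur block have each been put on the wrong plate. Move one of them out of the way onto the free rubber mat, then put every piece in the middle of its own plate: the arch model on the round scanner plate, the crucible on the square firing plate, and the bur block on the oblong aluminium dock, lengthwise along it. Keep the pieces upright, and leave the glaze jar, the little die and the ring as they are.

Things in the scene. Friction and masses are not known exactly. Their poses are not given: they have to be found in the camera images.
- arch_center (a point): Loose plaster dental arch model, off-white: a D-shaped base 32 mm high with a horseshoe of teeth on top, 44 mm high in all, about 0.13 kg. Base 59 mm long along its x (from -29 to +30 mm, flat back at -x, round front of radius 25 mm at +x), 50 mm wide along its y with flat parallel sides from x = -29 to +5 mm. Grip it across the 50 mm width. This point is on its middle line, half-way up, 22 mm above its underside; z is up.
- crucible_center (a point): Loose white ceramic sintering crucible with its lid on (one rigid piece): upright round drum 56 mm in diameter and 42 mm high, with a knob 18 mm across on top, 52 mm high in all, about 0.18 kg. Grip it across the diameter, any direction. This point is on its axis, half-way up, 26 mm above its underside; z is up.
- burs_center (a point): Loose aluminium bur block: a block 62 mm long (its x), 38 mm wide (its y) and 36 mm high, with two rows of four short steel burs standing on top, 54 mm high in all, about 0.2 kg. Grip it across the 38 mm width, below the burs. This point is on its middle, half-way up, 27 mm above its underside; z is up.
- scan_plate: Scanner plate, own place of the arch model: fixed round black disc, flat top 100 mm in diameter, 12 mm high, with a dark steel foot ring 108 mm across. Origin at the centre of its underside, on the table.
- fire_plate: Firing plate, own place of the crucible: fixed square white ceramic tile 90 x 90 mm, 10 mm high, a border of small dark dots on its flat top. Origin at the centre of its underside, on the table.
- dock: Tool dock, own place of the bur block: fixed oblong aluminium plate, 114 mm long (its x), 64 mm wide (its y), 8 mm high, a dark screw head in each corner, flat top. Origin at the centre of its underside, on the table.
- mat: Free spot, empty at the start: fixed thin dark rubber mat, 105 mm (its x) by 85 mm (its y), 3 mm thick, with grey stripes. Origin at the centre of its underside, on the table.
- jar: Bystander, to be left as it is: loose round glaze jar with a white cap, 40 mm in diameter, 55 mm high. Origin at the centre of its underside.
- stub: Bystander, to be left as it is: loose little die, a brown base 24 x 28 mm with a white tooth stump, 28 mm high. Origin at the centre of its underside.
- former: Bystander, to be left as it is: loose red ring 42 mm across and 18 mm high, lying flat. Origin at the centre of its underside.

How it is judged:
By the outcome, as a careful person would: the job done as asked, in the order asked, and still so for the second after the job is handed in, with the robot touching nothing.
It also fails if it takes over 112 s, if anything falls off the work surface, if the arm or the gripper's body presses on something with over 40 N, if the wrist force passes 120 N, or if a joint passes its speed limit or range.

## Working session

There is one attempt and no reset: what is moved stays moved. The work goes in short steps, Python scripts to look and compute and a tool call to move; the robot and the scene stay as the last step left them, time stands still between calls to the robot, and variables do not carry over. Pictures are saved under pics/ and viewed, about 12 in all and at most 16, crops included, and the job is handed in when it is done.

Besides the shell and the picture viewer there is one more tool, called as a command line: name --pt "numbers of a row" for each row, then --argument value for the rest. jog_arm: Moves the arm, as the interface text tells. Its arguments: {"type":"object","properties":{"gripper":{"type":"array"},"offset":{"type":"array"},"spin":{"type":"array"},"squeeze":{"type":"number"}},"required":["gripper","offset","spin"]}

```bash
mkdir -p pics; ls; python3 - <<'E'
from plant import bot
import cv2,numpy as np
s=bot.observe()
for k in s: print(k,np.round(s[k],3).tolist())
for c in("top","side"):
    im,d=bot.read_camera(c); cv2.imwrite(f"pics/{c}0.png",im[:,:,::-1]); np.save(f"{c}0.npy",d)
    k=bot.get_calibration(c); print(c,{a:np.round(b,3).tolist() for a,b in k.items()})
E
```

```text
pics
clock 0.0
q [-1.549, 0.313, 1.498, -0.0, 1.331, -0.223]
qvel [-0.0, 0.003, -0.001, 0.0, -0.002, -0.0]
joint_efforts [-0.001, -41.226, -25.974, -0.0, 0.004, -0.0]
position [0.127, -0.509, 0.404]
ee_rot [[0.242, -0.0, 0.97], [-0.97, 0.001, 0.242], [-0.001, -1.0, 0.0]]
ft_force [0.838, 0.107, -0.296]
wrist_torque [0.008, 0.006, -0.015]
opening 0.086
top {'camera_matrix': [[445.597, 0.0, 322.351], [0.0, 445.597, 198.016], [0.0, 0.0, 1.0]], 'R': [[-0.024, -0.999, -0.035], [-0.993, 0.028, -0.11], [0.111, 0.032, -0.993]], 't': [0.023, 0.523, 0.796]}
side {'camera_matrix': [[502.285, 0.0, 326.995], [0.0, 502.285, 190.31], [0.0, 0.0, 1.0]], 'R': [[0.894, -0.447, 0.001], [-0.299, -0.601, -0.741], [0.332, 0.663, -0.671]], 't': [-0.481, 0.232, 0.74]}
```

View pics/top0.png

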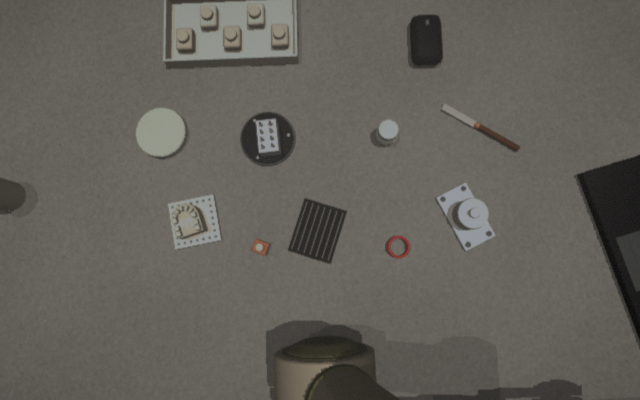

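View pics/side0.png

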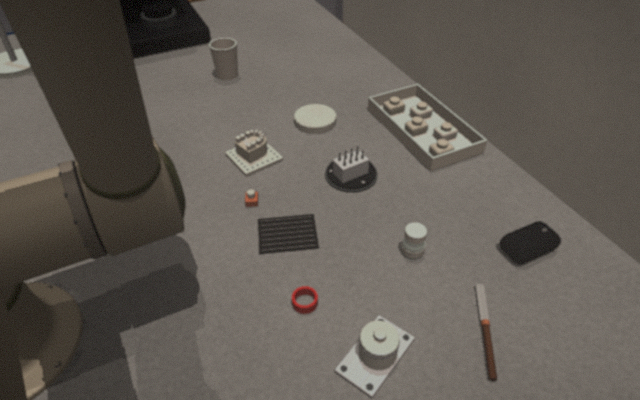

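The arch is on the firing plate (195,220), the burs on the scanner plate (267,138) and the crucible on the dock (466,215). The mat at (318,231) is free. The jar is at (388,131), the die at (260,247) and the ring at (398,247). Next I'll measure poses with the networks and depth.

```bash
cat > h.py <<'E'
from plant import bot
import cv2,numpy as np
H=dict(arch_center=(.030,.06),crucible_center=(.030,.07),burs_center=(.030,.07),scan_plate=(.006,.017),fire_plate=(.005,.015),dock=(.003,.013),mat=(-.004,.009),jar=(.02,.08),stub=(.005,.04),former=(.005,.03))
def cloud(cam,d):
    k=bot.get_calibration(cam);K=k["camera_matrix"];v,u=np.mgrid[:400,:640]
    p=np.stack([(u-K[0,2])/K[0,0]*d,(v-K[1,2])/K[1,1]*d,d],-1)-k["t"]
    return p@k["R"]
def poses(names,cam="top",base=0):
    im,d=bot.read_camera(cam);P=cloud(cam,d);out={}
    for n in names:
        r=bot.cut_out(n,cam)
        if not r: print(n,cam,"none");continue
        m=r[0]["region"]&(d>0);q=P[m];z=q[:,2]-base
        lo,hi=H[n];g=q[(z>lo)&(z<hi)]
        if len(g)<5: print(n,"few",len(g),np.median(q,0));continue
        (c,s,a)=cv2.minAreaRect((g[:,:2]*1000).astype(np.float32))
        if s[0]<s[1]: s=s[::-1];a-=90
        out[n]=(c,s,a)
        print(cam,n,"p%.2f"%r[0]["p"],"at",np.round(r[0]["at"]),"rect c",np.round(c,1),"s",np.round(s,1),"long axis deg %.1f"%a,"med",np.round(np.median(g,0)*1000,1),"zmax %.3f"%q[:,2].max(),len(g))
    return im,d,P,out
E
python3 - <<'E'
from h import *
for c in("top","side"):
    im,d,P,o=poses(H,c)
    z=P[::20,::20,2]; print("median table z",np.median(z))
E
```

```text
top arch_center p0.72 at [387. 133.] rect c [ 642.9 -114.4] s [36.  35.2] long axis deg 59.5 med [ 640.8 -113.5   54. ] zmax 0.059 355
top crucible_center p0.62 at [468. 215.] rect c [ 485.9 -258.2] s [55.5 54. ] long axis deg 88.6 med [ 484.9 -255.    49.5] zmax 0.063 834
top burs_center p0.69 at [268. 136.] rect c [640.2 108.4] s [62.  38.3] long axis deg 4.9 med [637.9 107.8  47.4] zmax 0.067 725
top scan_plate p0.88 at [256. 140.] rect c [644.1 114.5] s [103.3 102.4] long axis deg -84.1 med [643.  118.1  11.3] zmax 0.046 1257
top fire_plate p0.70 at [208. 223.] rect c [487.5 255.9] s [91.1 90.4] long axis deg -80.1 med [483.9 238.2   9.6] zmax 0.055 1277
top dock p0.90 at [462. 226.] rect c [ 483.7 -257.2] s [114.   65.1] long axis deg 26.0 med [ 468.7 -251.8    7.7] zmax 0.039 1302
mat top none
top jar p0.74 at [385. 132.] rect c [ 641.4 -113.7] s [37.7 37.2] long axis deg -71.3 med [ 638.8 -112.5   53.5] zmax 0.059 429
top stub p0.49 at [261. 250.] rect c [435.9 128.3] s [28.  23.6] long axis deg 66.2 med [436.2 126.7  16.5] zmax 0.030 190
top former p0.68 at [390. 249.] rect c
[... 782 characters left out ...]
8.9] zmax 0.023 1587
side dock p0.88 at [366. 369.] rect c [ 485.6 -257.5] s [114.9  64.6] long axis deg 26.2 med [ 457.2 -271.2    8.9] zmax 0.052 1683
side mat p0.59 at [285. 233.] rect c [467.3  23.5] s [108.5  95.1] long axis deg -19.5 med [465.1  17.7   3.7] zmax 0.008 2121
side jar p0.84 at [413. 240.] rect c [ 644.  -116.5] s [38.  37.6] long axis deg -58.6 med [ 638.7 -122.4   51.1] zmax 0.059 606
side stub p0.57 at [251. 199.] rect c [437.1 126.5] s [27.2 24.4] long axis deg 64.6 med [436.  122.3  16.4] zmax 0.030 192
side former p0.81 at [300. 295.] rect c [ 431.1 -129.6] s [41.6 39.4] long axis deg -81.5 med [ 431.  -130.2   16.3] zmax 0.021 395
median table z 0.001012748883288767
```

```bash
cat >> h.py <<'E'
def go(x,y,z,yaw=None,step=50):
    """print tool-frame totals: translate first at the present yaw, then spin"""
    s=bot.observe();R=s["ee_rot"];p=np.array(s["position"]);d=(np.array([x,y,z])/1000-p)
    o=R.T@d; yw=np.degrees(np.arctan2(R[1,0],R[0,0]))
    print("clock %.2f"%s["clock"],"pos",np.round(p*1000,1),"yaw %.2f"%yw,"tilt",np.round(R[2],4),"open %.4f"%s["opening"],"F",np.round(s["ft_force"],1))
    print("total offset mm",np.round(o*1000,1),"dist %.0f"%(1000*np.linalg.norm(o)),"" if yaw is None else "spin %.4f rad"%np.radians(yw-yaw))
E
python3 - <<'E'
from h import *
for c in("top","side"):
    d=np.load(c+"0.npy");P=cloud(c,d);im=cv2.imread(f"pics/{c}0.png")
    g=im.astype(int).sum(2)
    Z=P[...,2];X=P[...,0]*1000;Y=P[...,1]*1000
    m=(abs(X-467)<80)&(abs(Y-23)<75)&(d>0)&(g<130)
    n,l,st,_=cv2.connectedComponentsWithStats(cv2.morphologyEx(m.astype(np.uint8),cv2.MORPH_CLOSE,np.ones((5,5))));b=1+np.argmax(st[1:,4])
    q=np.c_[X[l==b],Y[l==b]].astype(np.float32);print(c,"mat",cv2.minAreaRect(q),q.mean(0))
    m=(np.hypot(X-489,Y-257)<50)&(Z>.018)&(Z<.07)&(d>0)
    q=np.c_[X[m],Y[m]].astype(np.float32);print(c,"arch",cv2.minAreaRect(q),len(q))
    o=cv2.resize(im[185:260,155:235] if c=="top" else im[110:185,215:295],None,fx=5,fy=5,interpolation=2);cv2.imwrite(f"pics/a_{c}.png",o)
o=np.hstack([cv2.imread("pics/a_top.png"),cv2.imread("pics/a_side.png")]);cv2.imwrite("pics/arch.png",o)
go(486,-259,300,-76)
E
```

```text
top mat ((463.9225158691406, 18.52579116821289), (87.50961303710938, 99.78114318847656), 71.23894500732422) [464.79474  22.01817]
top arch ((489.59381103515625, 260.3985290527344), (58.61944580078125, 50.706565856933594), 18.076337814331055) 906
side mat ((372.0619201660156, -259.1392517089844), (657.9374389648438, 99.79434204101562), 71.18998718261719) [462.42627    8.539819]
side arch ((490.7143859863281, 258.2340393066406), (58.78513717651367, 52.559181213378906), 16.728267669677734) 742
clock 1.20 pos [ 127.2 -509.4  404.7] yaw -75.97 tilt [ 0. -1.  0.] open 0.0851 F [-0.8  0.2  0.5]
total offset mm [-155.9  104.7  408.8] dist 450 spin 0.0004 rad
```

View pics/arch.png

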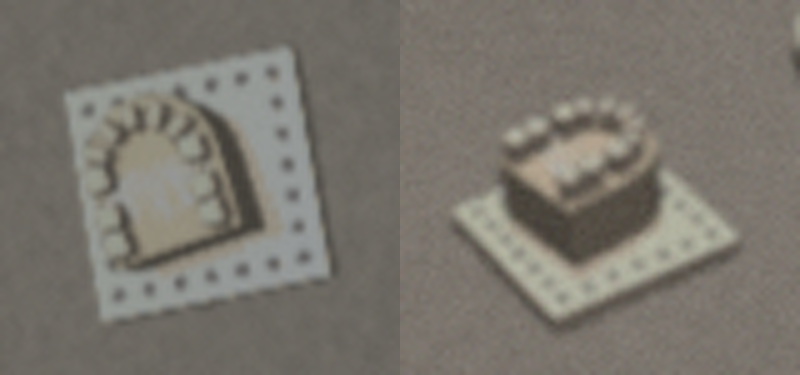

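The crops show the arch's round front facing roughly +x, at about 17°. I'll start towards the crucible.

jog_arm --gripper '[0, 0, 0, 0, 0]' --pt "-0.0156 0.01 0.041" --pt "-0.0156 0.01 0.041" --pt "-0.0156 0.01 0.041" --pt "-0.0156 0.01 0.041" --pt "-0.0156 0.01 0.041" --spin '[0, 0, 0, 0, 0]' --squeeze 40

```text
clock: 1.82
position: [0.3104, -0.3821, 0.3537]
ee_rot: [[0.237, 0.001, 0.971], [-0.971, -0.003, 0.237], [0.003, -1.0, -0.0]]
ft_force: [1.0, -1.5, -0.2]
opening: 0.0857
```

jog_arm --gripper '[0, 0, 0, 0, 0]' --pt "-0.0156 0.01 0.041" --pt "-0.0156 0.01 0.041" --pt "-0.0156 0.01 0.041" --pt "-0.0156 0.01 0.041" --pt "-0.0156 0.01 0.041" --spin '[0, 0, 0, 0, 0]'

```text
clock: 2.45
position: [0.4969, -0.253, 0.3024]
ee_rot: [[0.237, 0.002, 0.972], [-0.972, -0.004, 0.237], [0.005, -1.0, 0.001]]
ft_force: [-0.2, -0.6, 0.5]
opening: 0.0853
```

```bash
python3 - <<'E'
from h import *
k=bot.get_calibration("top");K=k["camera_matrix"];R=k["R"];t=k["t"]
C=-R.T@t
W=[]
for u,v in[(307,199),(347,210),(329,263),(289,250)]:
    r=R.T@np.linalg.solve(K,[u,v,1]);W.append(C+r*(.003-C[2])/r[2])
W=np.array(W)[:,:2]*1000;print(np.round(W),W.mean(0),np.linalg.norm(np.diff(W,axis=0),axis=1))
go(486,-259,300,-76)
E
```

```text
[[526.  40.]
 [502. -36.]
 [403.   1.]
 [429.  76.]] [465.21456231  19.90615185] [ 79.27195356 105.67590741  79.48089038]
clock 2.45 pos [ 496.9 -253.   302.4] yaw -76.29 tilt [ 4.6e-03 -1.0e+00  6.0e-04] open 0.0853 F [-0.2 -0.6  0.5]
total offset mm [  3.2   2.4 -12. ] dist 13 spin -0.0051 rad
```

jog_arm --gripper '[0, 0, 0, 0, 0]' --pt "0.003 0.002 -0.012" --pt "0 0.03 0" --pt "0 0.03 0" --pt "0 0.01 0" --pt "0 0 0" --spin '[0, 0, 0, 0, 0]'

```text
clock: 3.08
position: [0.486, -0.2591, 0.2291]
ee_rot: [[0.239, 0.002, 0.971], [-0.971, -0.005, 0.239], [0.006, -1.0, 0.001]]
ft_force: [0.0, 0.1, -0.0]
opening: 0.0859
```

```bash
python3 - <<'E'
from h import *
im,d,P,o=poses(["crucible_center"],"side")
go(486,-259,186,-76)
E
```

```text
side crucible_center p0.58 at [379. 347.] rect c [ 485.9 -259.9] s [55.4 52. ] long axis deg -79.0 med [ 482.9 -265.7   50.6] zmax 0.134 1345
clock 3.17 pos [ 486.3 -259.1  229.9] yaw -76.14 tilt [ 0.0072 -1.      0.0021] open 0.0854 F [-0.   0.4  0.7]
total offset mm [-0.5 43.9 -0.3] dist 44 spin -0.0024 rad
```

jog_arm --gripper '[0, 0, 0, 0.5, 0.7]' --pt "0 0.02 0" --pt "0 0.02 0" --pt "0 0.004 0" --pt "0 0 0" --pt "0 0 0" --spin '[0, 0, 0, 0, 0]'

```text
clock: 3.8
position: [0.4876, -0.2607, 0.1909]
ee_rot: [[0.239, 0.011, 0.971], [-0.971, -0.013, 0.24], [0.015, -1.0, 0.008]]
ft_force: [0.7, -0.7, -1.9]
opening: 0.0546
```

jog_arm --gripper '[0.7, 0.7, 0.7, 0.7, 0.7]' --pt "0 0 0" --pt "0 0 0" --pt "0 0 0" --pt "0 0 0" --pt "0 0 0" --spin '[0, 0, 0, 0, 0]'

```text
clock: 4.42
position: [0.4876, -0.2607, 0.1915]
ee_rot: [[0.24, 0.012, 0.971], [-0.971, -0.013, 0.24], [0.016, -1.0, 0.008]]
ft_force: [-0.5, -0.1, -2.1]
opening: 0.0544
```

jog_arm --gripper '[0.7, 0.7, 0.7, 0.7, 0.7]' --pt "0 0 0" --pt "0 0 0" --pt "0 -0.01 0" --pt "0 -0.02 0" --pt "0 -0.03 0" --spin '[0, 0, 0, 0, 0]'

```text
clock: 5.05
position: [0.4866, -0.2597, 0.2525]
ee_rot: [[0.239, 0.009, 0.971], [-0.971, -0.011, 0.24], [0.013, -1.0, 0.006]]
ft_force: [-0.5, 0.4, -1.4]
opening: 0.0551
```

```bash
python3 - <<'E'
from h import *
im,d=bot.read_camera("side");cv2.imwrite("pics/g1.png",im[150:,150:550,::-1])
go(466,20,290,-76)
E
```

```text
clock 5.10 pos [ 487.4 -260.1  256.8] yaw -76.13 tilt [ 0.0183 -0.9998  0.0102] open 0.0552 F [ 3.3 -0.5  3.1]
total offset mm [-276.4  -37.7   46.8] dist 283 spin -0.0023 rad
```

View pics/g1.png

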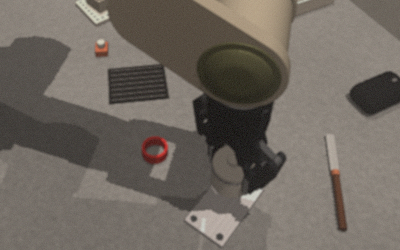

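The crucible is gripped between the jaws and clear of the dock. I'll carry it to the mat.

jog_arm --gripper '[0.7, 0.7, 0.7, 0.7, 0.7]' --pt "-0.02 -0.015 0.004" --pt "-0.031 -0.012 0.005" --pt "-0.031 0 0.005" --pt "-0.031 0 0.005" --pt "-0.031 0 0.005" --spin '[0, 0, 0, 0, 0]'

```text
clock: 5.72
position: [0.4753, -0.1117, 0.2843]
ee_rot: [[0.236, 0.02, 0.971], [-0.971, -0.019, 0.237], [0.023, -1.0, 0.015]]
ft_force: [0.2, -0.3, -2.1]
opening: 0.0546
```

jog_arm --gripper '[0.7, 0.7, 0.7, 0.7, 0.7]' --pt "-0.031 0 0.005" --pt "-0.031 0 0.005" --pt "-0.031 0 0.005" --pt "-0.015 0 0.003" --pt "0 0 0" --spin '[0, 0, 0, 0, 0]'

```text
clock: 6.35
position: [0.4665, 0.0021, 0.2831]
ee_rot: [[0.239, 0.023, 0.971], [-0.971, -0.02, 0.239], [0.025, -1.0, 0.017]]
ft_force: [0.0, -0.0, -1.8]
opening: 0.0547
```

```bash
python3 - <<'E'
from h import *
go(466,20,187,-76)
E
```

```text
clock 6.35 pos [466.5   2.1 283.1] yaw -76.20 tilt [ 0.0248 -0.9995  0.0173] open 0.0547 F [ 0.  -0.  -1.8]
total offset mm [-19.8  95.7   2.1] dist 98 spin -0.0034 rad
```

```bash
cat >> h.py <<'E'
def gp(x,y,z,yaw=None):
    "as go, for the grasp point (155 mm ahead along tool y)"
    s=bot.observe();R=s["ee_rot"];t=R[:,1];p=np.array(s["position"])+.155*t;o=R.T@(np.array([x,y,z])/1000-p)
    a=s["q"][0];yw=np.degrees(np.arctan2(R[1,0],R[0,0]))
    print("clock %.2f"%s["clock"],"gp",np.round(p*1000,1),"yaw %.2f"%yw,"tilt rad/tan deg",np.round(np.degrees([t[0]*np.cos(a)+t[1]*np.sin(a),-t[0]*np.sin(a)+t[1]*np.cos(a)]),2),"open %.4f"%s["opening"],"F",np.round(s["ft_force"],1),"q",np.round(s["q"],3))
    print("total offset mm",np.round(o*1000,1),"" if yaw is None else "spin %.4f rad"%np.radians(yw-yaw))
E
python3 - <<'E'
from h import *
gp(466,20,60)
E
```

```text
clock 6.35 gp [470.   -1.  128.2] yaw -76.20 tilt rad/tan deg [ 1.54 -0.8 ] open 0.0547 F [ 0.  -0.  -1.8] q [-0.245  0.325  1.831 -0.017  0.958  1.094]
total offset mm [-23.   67.6  -0.1]
```

jog_arm --gripper '[0.7, 0.7, 0.7, 0.7, 0.7]' --pt "-0.012 0 0" --pt "-0.011 0 0" --pt "0 0.015 0" --pt "0 0.015 0" --pt "0 0.015 0" --spin '[0, 0, 0, 0, 0]'

```text
clock: 6.98
position: [0.4621, 0.0239, 0.2373]
ee_rot: [[0.236, 0.026, 0.971], [-0.971, -0.021, 0.236], [0.026, -0.999, 0.02]]
ft_force: [1.0, 0.2, -1.8]
opening: 0.0544
```

```bash
python3 - <<'E'
from h import *
gp(466,20,60)
E
```

```text
clock 6.97 gp [466.1  20.7  82.4] yaw -76.35 tilt rad/tan deg [ 1.69 -0.88] open 0.0544 F [ 1.   0.2 -1.8] q [-0.199  0.394  1.882 -0.021  0.836  1.147]
total offset mm [ 0.  22.4 -0.8]
```

jog_arm --gripper '[0.7, 0.7, 0.7, 0.7, 0.7]' --pt "0 0.008 0" --pt "0 0.008 0" --pt "0 0.008 0" --pt "0 0 0" --pt "0 0 0" --spin '[0, 0, 0, 0, 0]'

```text
clock: 7.6
position: [0.4629, 0.0235, 0.2121]
ee_rot: [[0.235, 0.025, 0.972], [-0.972, -0.021, 0.236], [0.026, -0.999, 0.02]]
ft_force: [-0.0, 0.3, -1.1]
opening: 0.0545
```

```bash
python3 - <<'E'
from h import *
gp(466,20,31.5)
E
```

```text
clock 7.60 gp [466.8  20.3  57.1] yaw -76.39 tilt rad/tan deg [ 1.67 -0.88] open 0.0545 F [-0.   0.3 -1.1] q [-0.2    0.442  1.897 -0.022  0.774  1.148]
total offset mm [-0.6 25.6 -1.4]
```

jog_arm --gripper '[0.7, 0.7, 0.7, 0.7, 0.7]' --pt "-0.0005 0.008 -0.001" --pt "0 0.008 0" --pt "0 0.005 0" --pt "0 0.002 0" --pt "0 0 0" --spin '[0, 0, 0, 0, 0]'

```text
clock: 8.22
position: [0.4624, 0.0232, 0.1876]
ee_rot: [[0.235, 0.026, 0.972], [-0.972, -0.021, 0.236], [0.026, -0.999, 0.02]]
ft_force: [-0.1, 0.4, -1.4]
opening: 0.055
```

```bash
python3 - <<'E'
from h import *
gp(466,20,31.5)
E
```

```text
clock 8.22 gp [466.4  20.   32.7] yaw -76.39 tilt rad/tan deg [ 1.69 -0.88] open 0.0550 F [-0.1  0.4 -1.4] q [-0.201  0.489  1.911 -0.024  0.713  1.15 ]
total offset mm [-0.1  1.2 -0.4]
```

Release in small steps, then lift.

jog_arm --gripper '[0.7, 0.7, 0.4, 0.2, 0]' --pt "0 0.0015 0" --pt "0 0 0" --pt "0 0 0" --pt "0 0 0" --pt "0 0 0" --spin '[0, 0, 0, 0, 0]'

```text
clock: 8.85
position: [0.4627, 0.0232, 0.1866]
ee_rot: [[0.235, 0.027, 0.972], [-0.972, -0.021, 0.236], [0.027, -0.999, 0.022]]
ft_force: [0.1, -0.2, 0.3]
opening: 0.0841
```

jog_arm --gripper '[0, 0, 0, 0, 0]' --pt "0 0 0" --pt "0 0 0" --pt "0 -0.015 0" --pt "0 -0.03 0" --pt "0 -0.04 0" --spin '[0, 0, 0, 0, 0]'

```text
clock: 9.48
position: [0.4599, 0.025, 0.2739]
ee_rot: [[0.235, 0.023, 0.972], [-0.972, -0.02, 0.236], [0.025, -1.0, 0.018]]
ft_force: [-0.3, -0.7, 0.5]
opening: 0.0852
```

jog_arm --gripper '[0, 0, 0, 0, 0]' --pt "0 -0.03 0" --pt "0 -0.03 0" --pt "0 -0.03 0" --pt "0 0 0" --pt "0 0 0" --spin '[0, 0, 0, 0, 0]'

```text
clock: 10.1
position: [0.4561, 0.0275, 0.3735]
ee_rot: [[0.235, 0.033, 0.971], [-0.971, -0.022, 0.236], [0.029, -0.999, 0.026]]
ft_force: [0.6, -0.5, -0.0]
opening: 0.0853
```

```bash
python3 - <<'E'
from h import *
gp(641,107.5,150,-85)
im,d,P,o=poses(["crucible_center","burs_center","scan_plate","dock"],"side")
im,d,P,o=poses(["dock","crucible_center"],"top")
gp(641,107.5,150,-85)
E
```

```text
clock 10.10 gp [461.1  24.1 218.7] yaw -76.38 tilt rad/tan deg [ 2.07 -0.89] open 0.0853 F [ 0.6 -0.5 -0. ] q [-0.194  0.186  1.747 -0.017  1.173  1.145]
total offset mm [-40.7  72.6 192.6] spin 0.1505 rad
side crucible_center p0.78 at [286. 223.] rect c [465.9  18. ] s [53.9 53.6] long axis deg -52.4 med [462.9  11.8  45.3] zmax 0.058 722
side burs_center p0.83 at [351. 166.] rect c [641.5 107.4] s [62.8 41.8] long axis deg 5.0 med [637.4  97.4  48. ] zmax 0.067 621
side scan_plate p0.88 at [352. 184.] rect c [643.3 102.2] s [102.4  81.2] long axis deg -27.1 med [636.2  85.9  12.1] zmax 0.016 637
side dock p0.73 at [374. 355.] rect c [ 485.7 -257.7] s [115.3  64.5] long axis deg 25.8 med [ 481.6 -260.5    8.9] zmax 0.013 3264
top dock p0.63 at [466. 215.] rect c [ 483.8 -257.3] s [113.1  64.8] long axis deg 25.8 med [ 482.6 -256.5    7.6] zmax 0.013 2051
crucible_center few 0 [ 0.42967569 -0.13056208  0.01705186]
clock 10.50 gp [461.4  24.  218.3] yaw -76.38 tilt rad/tan deg [ 2.05 -0.89] open 0.0858 F [0.2 0.2 0.5] q [-0.194  0.187  1.746 -0.017  1.173  1.145]
total offset mm [-40.8  72.2 192.4] spin 0.1504 rad
```

jog_arm --gripper '[0, 0, 0, 0, 0]' --pt "-0.002 0 0.01" --pt "-0.004 0 0.02" --pt "-0.006 0 0.028" --pt "-0.006 0 0.028" --pt "-0.006 0 0.028" --spin '[0, 0, 0, 0, 0]'

```text
clock: 11.12
position: [0.5659, 0.0797, 0.3752]
ee_rot: [[0.234, 0.032, 0.972], [-0.972, -0.022, 0.235], [0.029, -0.999, 0.026]]
ft_force: [0.3, -0.5, 0.0]
opening: 0.0857
```

jog_arm --gripper '[0, 0, 0, 0, 0]' --pt "-0.006 0 0.028" --pt "-0.005 0 0.022" --pt "-0.004 0 0.014" --pt "-0.002 0 0.006" --pt "0 0 0" --spin '[0, 0.03, 0.06, 0.04, 0.02]'

```text
clock: 11.75
position: [0.6357, 0.1158, 0.3736]
ee_rot: [[0.083, 0.031, 0.996], [-0.996, -0.022, 0.084], [0.024, -0.999, 0.029]]
ft_force: [-0.6, -0.1, 0.2]
opening: 0.0856
```

```bash
python3 - <<'E'
from h import *
gp(641,107.5,150,-85)
E
```

```text
clock 11.75 gp [640.4 112.5 218.7] yaw -85.23 tilt rad/tan deg [ 1.75 -1.24] open 0.0856 F [-0.6 -0.1  0.2] q [ 0.002  0.602  1.143 -0.022  1.366  1.493]
total offset mm [ 3.3 68.8 -1.8] spin -0.0039 rad
```

jog_arm --gripper '[0, 0, 0]' --pt "0 0.04 0" --pt "0 0 0" --pt "0 0 0" --spin '[0, 0, 0]'

```text
clock: 12.12
position: [0.6371, 0.1152, 0.3346]
ee_rot: [[0.083, 0.033, 0.996], [-0.996, -0.022, 0.084], [0.024, -0.999, 0.031]]
ft_force: [-0.4, -0.7, 0.2]
opening: 0.0855
```

jog_arm --gripper '[0, 0, 0]' --pt "0 -0.04 0" --pt "0 0 0" --pt "0 0 0" --spin '[0, 0, 0]'

```text
clock: 12.5
position: [0.6356, 0.1161, 0.3794]
ee_rot: [[0.083, 0.038, 0.996], [-0.996, -0.022, 0.084], [0.025, -0.999, 0.036]]
ft_force: [1.1, -0.7, -0.5]
opening: 0.0853
```

jog_arm --gripper '[0, 0, 0]' --pt "0 0 -0.05" --pt "0 0 0" --pt "0 0 0" --spin '[0, 0, 0]'

```text
clock: 12.88
position: [0.5846, 0.1116, 0.3764]
ee_rot: [[0.083, 0.036, 0.996], [-0.996, -0.022, 0.084], [0.025, -0.999, 0.034]]
ft_force: [0.4, -0.0, 0.3]
opening: 0.0856
```

jog_arm --gripper '[0, 0, 0]' --pt "0 0 0.05" --pt "0 0 0" --pt "0 0 0" --spin '[0, 0, 0]'

```text
clock: 13.25
position: [0.6368, 0.1159, 0.3769]
ee_rot: [[0.083, 0.034, 0.996], [-0.996, -0.022, 0.084], [0.024, -0.999, 0.032]]
ft_force: [0.9, -0.4, -0.2]
opening: 0.0855
```

jog_arm --gripper '[0, 0, 0]' --pt "0.05 0 0" --pt "0 0 0" --pt "0 0 0" --spin '[0, 0, 0]'

```text
clock: 13.62
position: [0.6404, 0.0657, 0.3792]
ee_rot: [[0.084, 0.036, 0.996], [-0.996, -0.021, 0.085], [0.024, -0.999, 0.034]]
ft_force: [-0.6, -0.2, -0.8]
opening: 0.0853
```

jog_arm --gripper '[0, 0, 0]' --pt "-0.05 0 0" --pt "0 0 0" --pt "0 0 0" --spin '[0, 0, 0]'

```text
clock: 14.0
position: [0.6354, 0.1182, 0.3787]
ee_rot: [[0.085, 0.037, 0.996], [-0.996, -0.021, 0.086], [0.024, -0.999, 0.035]]
ft_force: [0.4, 0.2, -0.2]
opening: 0.0853
```

jog_arm --gripper '[0, 0, 0, 0, 0]' --pt "0 0.008 0" --pt "0 0.018 0" --pt "0 0.035 0" --pt "0 0 0" --pt "0 0 0" --spin '[0, 0, 0, 0, 0]'

```text
clock: 14.62
position: [0.638, 0.1145, 0.3166]
ee_rot: [[0.083, 0.038, 0.996], [-0.996, -0.022, 0.083], [0.025, -0.999, 0.036]]
ft_force: [0.8, 0.1, 0.1]
opening: 0.0856
```

jog_arm --gripper '[0, 0, 0, 0, 0]' --pt "0 -0.035 0" --pt "0 -0.018 0" --pt "0 -0.01 0" --pt "0 -0.004 0" --pt "0 0 0" --spin '[0, 0, 0, 0, 0]'

```text
clock: 15.25
position: [0.6352, 0.1154, 0.3898]
ee_rot: [[0.082, 0.044, 0.996], [-0.996, -0.022, 0.083], [0.025, -0.999, 0.042]]
ft_force: [0.2, -0.5, -0.4]
opening: 0.0855
```

jog_arm --gripper '[0, 0, 0, 0, 0]' --pt "0 0.035 0" --pt "0 0.018 0" --pt "0 0.01 0" --pt "0 0.004 0" --pt "0 0 0" --spin '[0, 0, 0, 0, 0]'

```text
clock: 15.88
position: [0.6382, 0.1139, 0.3195]
ee_rot: [[0.082, 0.042, 0.996], [-0.996, -0.022, 0.083], [0.025, -0.999, 0.04]]
ft_force: [-0.5, 0.6, -0.7]
opening: 0.0856
```

jog_arm --gripper '[0, 0, 0, 0, 0]' --pt "0 0 -0.06" --pt "0 0 -0.06" --pt "0 0 0" --pt "0 0 0.06" --pt "0 0 0.06" --spin '[0, 0, 0, 0, 0]'

```text
clock: 16.5
position: [0.6357, 0.1139, 0.3215]
ee_rot: [[0.081, 0.044, 0.996], [-0.996, -0.022, 0.083], [0.025, -0.999, 0.042]]
ft_force: [-0.4, 0.1, 0.5]
opening: 0.0851
```

jog_arm --gripper '[0, 0, 0, 0, 0]' --pt "0 0 0" --pt "0 0 -0.06" --pt "0 0 0" --pt "0 0 0.06" --pt "0 0 0" --spin '[0, 0, 0, 0, 0]'

```text
clock: 17.12
position: [0.638, 0.1137, 0.3201]
ee_rot: [[0.081, 0.044, 0.996], [-0.996, -0.022, 0.082], [0.025, -0.999, 0.042]]
ft_force: [-0.4, -0.2, -0.5]
opening: 0.0854
```

jog_arm --gripper '[0, 0, 0, 0, 0]' --pt "0 0 0" --pt "0.06 0 0" --pt "0 0 0" --pt "-0.06 0 0" --pt "0 0 0" --spin '[0, 0, 0, 0, 0]'

```text
clock: 17.75
position: [0.6365, 0.1144, 0.3242]
ee_rot: [[0.081, 0.051, 0.995], [-0.996, -0.022, 0.082], [0.026, -0.998, 0.049]]
ft_force: [-0.8, 0.4, 0.1]
opening: 0.0856
```

```bash
python3 - <<'E'
from h import *
gp(641,107.5,90,-85)
E
```

```text
clock 17.75 gp [644.4 111.  169.5] yaw -85.37 tilt rad/tan deg [ 2.93 -1.24] open 0.0856 F [-0.8  0.4  0.1] q [-0.     0.638  1.215 -0.023  1.238  1.496]
total offset mm [ 1.2 79.3 -7.6] spin -0.0065 rad
```

jog_arm --gripper '[0, 0, 0, 0, 0]' --pt "0.001 0.006 -0.003" --pt "0 0.012 -0.003" --pt "0 0.016 -0.002" --pt "0 0.016 0" --pt "0 0.012 0" --spin '[0, 0, 0, 0, 0]'

```text
clock: 18.38
position: [0.6308, 0.1099, 0.2584]
ee_rot: [[0.079, 0.052, 0.996], [-0.996, -0.022, 0.081], [0.026, -0.998, 0.05]]
ft_force: [0.5, 0.0, 0.3]
opening: 0.0855
```

jog_arm --gripper '[0, 0, 0, 0, 0]' --pt "0 0.01 0" --pt "0 0.006 0" --pt "0 0.002 0" --pt "0 0 0" --pt "0 0 0" --spin '[0, 0, 0, 0, 0]'

```text
clock: 19.0
position: [0.6321, 0.1094, 0.2386]
ee_rot: [[0.079, 0.051, 0.996], [-0.997, -0.022, 0.08], [0.026, -0.998, 0.049]]
ft_force: [-0.7, 0.4, -0.1]
opening: 0.0854
```

```bash
python3 - <<'E'
from h import *
gp(641,107.5,32,-85)
E
```

```text
clock 19.00 gp [640.  106.   83.8] yaw -85.45 tilt rad/tan deg [ 2.95 -1.23] open 0.0854 F [-0.7  0.4 -0.1] q [-0.008  0.717  1.315 -0.025  1.058  1.494]
total offset mm [-2.8 51.8 -1.5] spin -0.0079 rad
```

jog_arm --gripper '[0, 0, 0, 0, 0]' --pt "-0.003 0.008 -0.001" --pt "0 0.014 0" --pt "0 0.014 0" --pt "0 0.01 0" --pt "0 0.004 0" --spin '[-0.008, 0, 0, 0, 0]'

```text
clock: 19.62
position: [0.6334, 0.1114, 0.1847]
ee_rot: [[0.088, 0.051, 0.995], [-0.996, -0.022, 0.089], [0.026, -0.998, 0.049]]
ft_force: [-0.7, -0.6, 0.2]
opening: 0.0854
```

jog_arm --gripper '[0.3, 0.6, 0.8, 0.8, 0.8]' --pt "0 0 0" --pt "0 0 0" --pt "0 0 0" --pt "0 0 0" --pt "0 0 0" --spin '[0, 0, 0, 0, 0]'

```text
clock: 20.25
position: [0.6336, 0.1114, 0.1855]
ee_rot: [[0.088, 0.052, 0.995], [-0.996, -0.022, 0.089], [0.026, -0.998, 0.05]]
ft_force: [-0.1, 0.5, -2.6]
opening: 0.0378
```

jog_arm --gripper '[0.8, 0.8, 0.8, 0.8, 0.8]' --pt "0 0 0" --pt "0 0 0" --pt "0 0 0" --pt "0 0 0" --pt "0 0 0" --spin '[0, 0, 0, 0, 0]'

```text
clock: 20.88
position: [0.6335, 0.1114, 0.1853]
ee_rot: [[0.088, 0.051, 0.995], [-0.996, -0.022, 0.089], [0.026, -0.998, 0.049]]
ft_force: [-0.8, -0.2, -2.4]
opening: 0.0376
```

```bash
python3 - <<'E'
from h import *
im,d=bot.read_camera("side");cv2.imwrite("pics/g2.png",cv2.resize(im[60:260,200:480,::-1],None,fx=2,fy=2))
gp(641,107.5,32,-85)
E
```

```text
clock 20.93 gp [641.4 108.   30.6] yaw -84.96 tilt rad/tan deg [ 2.96 -1.24] open 0.0376 F [-0.5 -0.2 -0.2] q [-0.005  0.79   1.337 -0.026  0.963  1.492]
total offset mm [ 0.5 -1.4 -0.4] spin 0.0007 rad
```

View pics/g2.png

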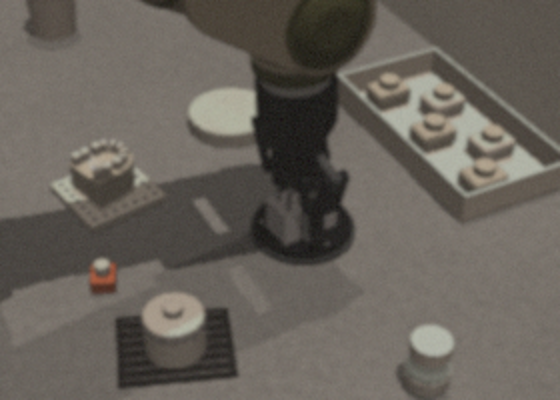

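The block is gripped, and the crucible stands upright on the mat. Next a gentle lift and carry to the dock.

jog_arm --gripper '[0.8, 0.8, 0.8, 0.8, 0.8]' --pt "0 -0.005 0" --pt "0 -0.01 0" --pt "0 -0.015 0" --pt "0 -0.018 0" --pt "0 -0.018 0" --spin '[0, 0, 0, 0, 0]'

```text
clock: 21.55
position: [0.6298, 0.1129, 0.2556]
ee_rot: [[0.088, 0.051, 0.995], [-0.996, -0.022, 0.089], [0.026, -0.998, 0.049]]
ft_force: [-0.3, 0.3, -1.6]
opening: 0.0376
```

jog_arm --gripper '[0.8, 0.8, 0.8, 0.8, 0.8]' --pt "0 -0.015 0" --pt "0 -0.01 0" --pt "0 -0.006 0" --pt "0 -0.002 0" --pt "0 0 0" --spin '[0, 0, 0, 0, 0]'

```text
clock: 22.18
position: [0.6279, 0.1137, 0.2923]
ee_rot: [[0.088, 0.053, 0.995], [-0.996, -0.022, 0.089], [0.027, -0.998, 0.051]]
ft_force: [-0.3, 1.0, -1.8]
opening: 0.0375
```

```bash
python3 - <<'E'
from h import *
gp(485,-257.4,125,-64)
E
```

```text
clock 22.18 gp [636.1 110.3 137.6] yaw -84.96 tilt rad/tan deg [ 3.05 -1.25] open 0.0375 F [-0.3  1.  -1.8] q [-1.000e-03  6.490e-01  1.283e+00 -2.400e-02  1.157e+00  1.490e+00]
total offset mm [ 352.6   12.6 -183.7] spin -0.3658 rad
```

jog_arm --gripper '[0.8, 0.8, 0.8, 0.8, 0.8]' --pt "0.009 0 -0.005" --pt "0.015 0 -0.008" --pt "0.022 0 -0.0115" --pt "0.022 0 -0.0115" --pt "0.022 0 -0.0115" --spin '[0, 0, 0, 0, 0]'

```text
clock: 22.8
position: [0.5857, 0.0146, 0.2906]
ee_rot: [[0.089, 0.05, 0.995], [-0.996, -0.022, 0.09], [0.027, -0.998, 0.048]]
ft_force: [0.9, 0.8, -1.6]
opening: 0.0374
```

jog_arm --gripper '[0.8, 0.8, 0.8, 0.8, 0.8]' --pt "0.022 0 -0.0115" --pt "0.022 0 -0.0115" --pt "0.022 0 -0.0115" --pt "0.022 0 -0.0115" --pt "0.022 0 -0.0115" --spin '[0, 0, 0, 0, 0]'

```text
clock: 23.42
position: [0.5328, -0.1081, 0.2904]
ee_rot: [[0.085, 0.049, 0.995], [-0.996, -0.023, 0.086], [0.027, -0.999, 0.046]]
ft_force: [0.1, -0.9, -1.6]
opening: 0.0376
```

jog_arm --gripper '[0.8, 0.8, 0.8, 0.8, 0.8]' --pt "0.022 0 -0.0115" --pt "0.022 0 -0.0115" --pt "0.02 0 -0.0115" --pt "0.016 0 -0.009" --pt "0.01 0 -0.005" --spin '[0, 0, 0, 0, 0]'

```text
clock: 24.05
position: [0.4861, -0.2089, 0.2903]
ee_rot: [[0.08, 0.047, 0.996], [-0.996, -0.023, 0.081], [0.027, -0.999, 0.045]]
ft_force: [0.3, -0.6, -1.9]
opening: 0.0376
```

```bash
python3 - <<'E'
from h import *
gp(485,-257.4,125,-64)
E
```

```text
clock 24.05 gp [ 493.4 -212.6  135.5] yaw -85.41 tilt rad/tan deg [2.97 0.5 ] open 0.0376 F [ 0.3 -0.6 -1.9] q [-0.629  0.432  1.648  0.01   1.01   0.856]
total offset mm [ 43.7  11.2 -12.5] spin -0.3737 rad
```

jog_arm --gripper '[0.8, 0.8, 0.8, 0.8, 0.8]' --pt "0.012 0 -0.003" --pt "0.015 0.002 -0.005" --pt "0.012 0.003 -0.004" --pt "0.005 0.002 0" --pt "0 0 0" --spin '[0, 0, 0, 0, 0]'

```text
clock: 24.68
position: [0.477, -0.2573, 0.2832]
ee_rot: [[0.079, 0.047, 0.996], [-0.996, -0.023, 0.08], [0.027, -0.999, 0.045]]
ft_force: [0.1, -0.3, -1.5]
opening: 0.0375
```

jog_arm --gripper '[0.8, 0.8, 0.8, 0.8, 0.8]' --pt "0 0 0" --pt "0 0 0" --pt "0 0 0" --pt "0 0 0" --pt "0 0 0" --spin '[-0.04, -0.09, -0.12, -0.09, -0.035]'

```text
clock: 25.3
position: [0.4778, -0.2552, 0.2831]
ee_rot: [[0.452, 0.047, 0.891], [-0.891, -0.022, 0.453], [0.041, -0.999, 0.032]]
ft_force: [-0.6, 1.0, -2.1]
opening: 0.0376
```

```bash
python3 - <<'E'
from h import *
gp(485,-257.4,50,-64)
E
```

```text
clock 25.30 gp [ 485.1 -258.7  128.3] yaw -63.10 tilt rad/tan deg [2.85 0.78] open 0.0376 F [-0.6  1.  -2.1] q [-0.709  0.466  1.616  0.016  1.01   0.383]
total offset mm [-4.4 78.2 -1.9] spin 0.0157 rad
```

jog_arm --gripper '[0.8, 0.8, 0.8, 0.8, 0.8]' --pt "-0.001 0.008 0" --pt "-0.001 0.014 0" --pt "-0.001 0.018 -0.001" --pt "-0.001 0.018 -0.001" --pt "-0.001 0.012 0" --spin '[0.015, 0, 0, 0, 0]'

```text
clock: 25.92
position: [0.4772, -0.2517, 0.2081]
ee_rot: [[0.436, 0.046, 0.899], [-0.899, -0.021, 0.438], [0.039, -0.999, 0.032]]
ft_force: [0.0, 0.5, -1.3]
opening: 0.0374
```

jog_arm --gripper '[0.8, 0.8, 0.8]' --pt "0 0.006 0" --pt "0 0.002 0" --pt "0 0 0" --spin '[0, 0, 0]'

```text
clock: 26.3
position: [0.4776, -0.2517, 0.1989]
ee_rot: [[0.436, 0.045, 0.899], [-0.899, -0.02, 0.437], [0.038, -0.999, 0.032]]
ft_force: [-0.3, -0.6, -1.4]
opening: 0.0378
```

```bash
python3 - <<'E'
from h import *
im,d,P,o=poses(["burs_center"],"side",.022)
gp(485,-257.4,27.5,-64)
E
```

```text
side burs_center p0.75 at [373. 340.] rect c [ 475.4 -258.3] s [40.6 38.6] long axis deg 24.0 med [ 469.2 -260.2   63. ] zmax 0.109 684
clock 26.40 gp [ 484.7 -254.9   44.3] yaw -64.12 tilt rad/tan deg [2.75 0.78] open 0.0376 F [ 0.7 -1.2 -1.6] q [-0.704  0.589  1.68   0.019  0.825  0.402]
total offset mm [ 1.7 16.9 -1.4] spin -0.0021 rad
```

jog_arm --gripper '[0.8, 0.8, 0.8, 0.8, 0.8]' --pt "0.002 0.005 -0.001" --pt "0 0.006 0" --pt "0 0.004 0" --pt "0 0.001 0" --pt "0 0 0" --spin '[0, 0, 0, 0, 0]'

```text
clock: 27.02
position: [0.4785, -0.2546, 0.1825]
ee_rot: [[0.436, 0.046, 0.899], [-0.899, -0.021, 0.437], [0.039, -0.999, 0.032]]
ft_force: [-0.4, 0.0, -1.4]
opening: 0.0379
```

```bash
python3 - <<'E'
from h import *
gp(485,-257.4,26.6,-64)
E
```

```text
clock 27.02 gp [ 485.6 -257.9   27.7] yaw -64.14 tilt rad/tan deg [2.8  0.79] open 0.0379 F [-0.4  0.  -1.4] q [-0.707  0.62   1.681  0.019  0.792  0.398]
total offset mm [-0.8  1.  -0.4] spin -0.0024 rad
```

jog_arm --gripper '[0.8, 0.8, 0.5, 0.3, 0]' --pt "-0.0005 0.001 0" --pt "0 0 0" --pt "0 0 0" --pt "0 0 0" --pt "0 0 0" --spin '[0, 0, 0, 0, 0]'

```text
clock: 27.65
position: [0.4785, -0.2543, 0.1822]
ee_rot: [[0.436, 0.048, 0.899], [-0.899, -0.023, 0.437], [0.041, -0.999, 0.033]]
ft_force: [1.0, -0.4, -0.1]
opening: 0.0757
```

jog_arm --gripper '[0, 0, 0, 0, 0]' --pt "0 0 0" --pt "0 0 0" --pt "0 -0.005 0" --pt "0 -0.01 0" --pt "0 -0.015 0" --spin '[0, 0, 0, 0, 0]'

```text
clock: 28.28
position: [0.477, -0.2536, 0.2134]
ee_rot: [[0.436, 0.047, 0.899], [-0.899, -0.022, 0.437], [0.04, -0.999, 0.032]]
ft_force: [-0.7, -0.0, -0.3]
opening: 0.0855
```

jog_arm --gripper '[0, 0, 0, 0, 0]' --pt "0 -0.018 0" --pt "0 -0.018 0" --pt "0 -0.018 0" --pt "0 -0.018 0" --pt "0 -0.018 0" --spin '[0, 0, 0, 0, 0]'

```text
clock: 28.9
position: [0.4721, -0.2511, 0.3117]
ee_rot: [[0.436, 0.05, 0.899], [-0.899, -0.025, 0.437], [0.044, -0.998, 0.034]]
ft_force: [0.2, 0.7, 0.3]
opening: 0.0855
```

jog_arm --gripper '[0, 0, 0, 0, 0]' --pt "0 -0.015 0" --pt "0 -0.01 0" --pt "0 -0.006 0" --pt "0 -0.003 0" --pt "0 0 0" --spin '[0, 0, 0, 0, 0]'

```text
clock: 29.52
position: [0.47, -0.2499, 0.3493]
ee_rot: [[0.436, 0.052, 0.899], [-0.899, -0.026, 0.437], [0.046, -0.998, 0.035]]
ft_force: [-0.2, 0.0, -0.3]
opening: 0.0855
```

```bash
python3 - <<'E'
from h import *
im,d,P,o=poses(["burs_center"],"side")
im,d,P,o=poses(["burs_center","scan_plate","fire_plate"],"top")
cv2.imwrite("pics/p2.png",cv2.resize(im[90:290,130:530,::-1],None,fx=2,fy=2))
gp(482,255,150,-73.5)
E
```

```text
burs_center few 3 [0.43639246 0.12069275 0.01658861]
top burs_center p0.61 at [464. 211.] rect c [ 493.7 -252.3] s [42.2 38.5] long axis deg 25.6 med [ 493.7 -249.9   43.8] zmax 0.063 514
top scan_plate p0.92 at [265. 140.] rect c [645.5 114.7] s [103.6 100.8] long axis deg -85.3 med [644.5 114.   11.4] zmax 0.016 2071
top fire_plate p0.76 at [207. 224.] rect c [487.5 255.7] s [90.7 90.1] long axis deg -79.8 med [483.9 236.7   9.6] zmax 0.056 1246
clock 29.82 gp [ 478.  -254.   194.5] yaw -64.13 tilt rad/tan deg [3.23 0.8 ] open 0.0856 F [-0.2 -0.5  0.4] q [-0.711  0.368  1.572  0.015  1.145  0.401]
total offset mm [-457.8   31.3  224.7] spin 0.1635 rad
```

View pics/p2.png

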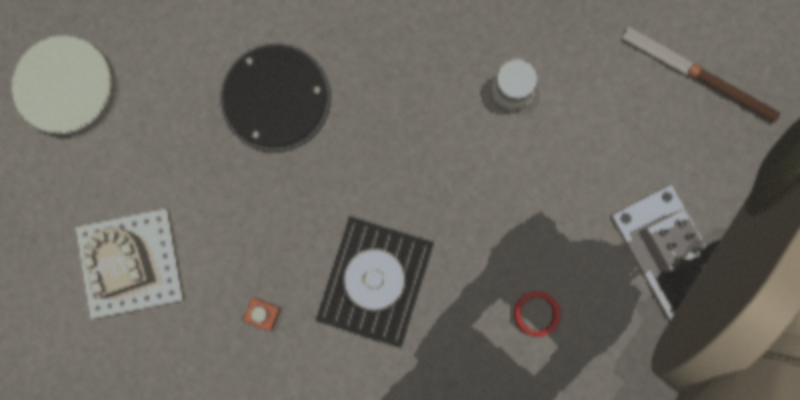

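The block is on the dock at (690,245), the crucible is centred on the mat, and the scanner plate is clear. Moving to the arch.

jog_arm --gripper '[0, 0, 0, 0, 0]' --pt "-0.008 0 0.004" --pt "-0.016 0 0.008" --pt "-0.024 0 0.012" --pt "-0.027 0 0.0132" --pt "-0.027 0 0.0132" --spin '[0, 0, 0, 0, 0]'

```text
clock: 30.45
position: [0.4702, -0.1302, 0.3458]
ee_rot: [[0.435, 0.051, 0.899], [-0.899, -0.025, 0.436], [0.045, -0.998, 0.035]]
ft_force: [-0.7, 0.2, -0.4]
opening: 0.0856
```

jog_arm --gripper '[0, 0, 0, 0, 0]' --pt "-0.027 0 0.0132" --pt "-0.027 0 0.0132" --pt "-0.027 0 0.0132" --pt "-0.027 0 0.0132" --pt "-0.027 0 0.0132" --spin '[0, 0, 0, 0, 0]'

```text
clock: 31.08
position: [0.468, 0.0304, 0.3422]
ee_rot: [[0.437, 0.052, 0.898], [-0.898, -0.025, 0.439], [0.045, -0.998, 0.036]]
ft_force: [-0.1, 0.2, -0.3]
opening: 0.085
```

jog_arm --gripper '[0, 0, 0, 0, 0]' --pt "-0.027 0 0.0132" --pt "-0.027 0 0.0132" --pt "-0.027 0 0.0132" --pt "-0.027 0 0.0132" --pt "-0.025 0 0.0125" --spin '[0, 0, 0, 0, 0]'

```text
clock: 31.7
position: [0.4639, 0.1882, 0.3388]
ee_rot: [[0.441, 0.053, 0.896], [-0.897, -0.024, 0.442], [0.045, -0.998, 0.037]]
ft_force: [-0.7, 0.6, -0.6]
opening: 0.0849
```

jog_arm --gripper '[0, 0, 0, 0, 0]' --pt "-0.022 0 0.01" --pt "-0.016 0 0.008" --pt "-0.01 0 0.005" --pt "-0.005 0 0.002" --pt "0 0 0" --spin '[0, 0.04, 0.07, 0.04, 0.015]'

```text
clock: 32.33
position: [0.4587, 0.2543, 0.3373]
ee_rot: [[0.289, 0.052, 0.956], [-0.957, -0.023, 0.291], [0.037, -0.998, 0.043]]
ft_force: [-0.7, -0.3, 0.2]
opening: 0.0854
```

```bash
python3 - <<'E'
from h import *
im,d,P,o=poses(["burs_center"],"side")
im,d,P,o=poses(["burs_center"],"top")
gp(482,255,150,-73.5)
E
```

```text
side burs_center p0.89 at [381. 343.] rect c [ 486.8 -257.2] s [63.7 38.5] long axis deg 26.3 med [ 483.2 -261.6   44.9] zmax 0.066 1280
top burs_center p0.81 at [466. 215.] rect c [ 485.4 -256.2] s [60.8 38.9] long axis deg 26.1 med [ 484.3 -253.6   43.8] zmax 0.065 768
clock 32.52 gp [467.4 249.8 182.7] yaw -73.19 tilt rad/tan deg [ 2.49 -2.11] open 0.0853 F [-0.4  0.1  0.2] q [ 0.286  0.369  1.605 -0.041  1.125  1.58 ]
total offset mm [-2.  33.2 14.1] spin 0.0054 rad
```

jog_arm --gripper '[0, 0, 0, 0, 0]' --pt "0 0.006 0.005" --pt "-0.001 0.012 0.006" --pt "-0.001 0.016 0.004" --pt "0 0.018 0" --pt "0 0.018 0" --spin '[0, 0, 0, 0, 0]'

```text
clock: 33.15
position: [0.4784, 0.2579, 0.2633]
ee_rot: [[0.289, 0.052, 0.956], [-0.957, -0.023, 0.29], [0.037, -0.998, 0.043]]
ft_force: [-0.6, 0.2, 0.1]
opening: 0.0852
```

jog_arm --gripper '[0, 0, 0, 0, 0]' --pt "0 0.016 0" --pt "0 0.01 0" --pt "0 0.005 0" --pt "0 0.002 0" --pt "0 0 0" --spin '[0, 0, 0, 0, 0]'

```text
clock: 33.78
position: [0.4803, 0.257, 0.2263]
ee_rot: [[0.289, 0.049, 0.956], [-0.957, -0.024, 0.29], [0.037, -0.998, 0.04]]
ft_force: [-0.2, -0.0, -0.2]
opening: 0.0852
```

```bash
python3 - <<'E'
from h import *
im,d,P,o=poses(["arch_center"],"side")
im,d,P,o=poses(["arch_center"],"top")
gp(482.3,256.2,32,-73.2)
E
```

```text
side arch_center p0.82 at [251. 150.] rect c [486.8 256.5] s [49.7 49.2] long axis deg -71.1 med [481.8 248.8  42.8] zmax 0.075 443
top arch_center p0.87 at [195. 227.] rect c [472.2 252.3] s [46.2 20.3] long axis deg -72.6 med [470.5 250.7  41.9] zmax 0.057 270
clock 33.98 gp [488.  253.4  71.7] yaw -73.22 tilt rad/tan deg [ 2.35 -2.1 ] open 0.0855 F [ 1.   0.2 -0.3] q [ 0.282  0.556  1.646 -0.047  0.9    1.587]
total offset mm [-5.8 39.3 -6.2] spin -0.0003 rad
```

jog_arm --gripper '[0, 0, 0, 0, 0]' --pt "-0.003 0.002 -0.004" --pt "-0.002 0.008 -0.002" --pt "0 0.014 0" --pt "0 0.01 0" --pt "0 0.004 0" --spin '[0, 0, 0, 0, 0]'

```text
clock: 34.6
position: [0.4744, 0.2594, 0.1853]
ee_rot: [[0.289, 0.049, 0.956], [-0.957, -0.024, 0.29], [0.037, -0.999, 0.04]]
ft_force: [0.4, 0.2, 0.0]
opening: 0.0856
```

```bash
python3 - <<'E'
from h import *
gp(482.3,256.2,32,-73.2)
E
```

```text
clock 34.60 gp [482.  255.7  30.5] yaw -73.21 tilt rad/tan deg [ 2.31 -2.11] open 0.0856 F [0.4 0.2 0. ] q [ 0.289  0.616  1.679 -0.051  0.807  1.601]
total offset mm [-0.3 -1.5  0.5] spin -0.0001 rad
```

jog_arm --gripper '[0.2, 0.4, 0.6, 0.75, 0.75]' --pt "0 0 0" --pt "0 0 0" --pt "0 0 0" --pt "0 0 0" --pt "0 0 0" --spin '[0, 0, 0, 0, 0]'

```text
clock: 35.22
position: [0.4746, 0.2594, 0.1856]
ee_rot: [[0.288, 0.05, 0.956], [-0.957, -0.024, 0.29], [0.037, -0.998, 0.041]]
ft_force: [0.2, 1.2, -1.2]
opening: 0.0499
```

jog_arm --gripper '[0.75, 0.75, 0.75, 0.75, 0.75]' --pt "0 0 0" --pt "0 0 0" --pt "0 0 0" --pt "0 0 0" --pt "0 0 0" --spin '[0, 0, 0, 0, 0]'

```text
clock: 35.85
position: [0.4746, 0.2594, 0.1856]
ee_rot: [[0.289, 0.05, 0.956], [-0.957, -0.024, 0.29], [0.037, -0.998, 0.041]]
ft_force: [-0.0, 0.1, 0.1]
opening: 0.0495
```

```bash
python3 - <<'E'
from h import *
gp(482.3,256.2,32,-73.2)
E
```

```text
clock 35.85 gp [482.3 255.7  30.8] yaw -73.21 tilt rad/tan deg [ 2.34 -2.11] open 0.0495 F [-0.   0.1  0.1] q [ 0.289  0.615  1.679 -0.051  0.807  1.601]
total offset mm [-0.4 -1.2  0.2] spin -0.0003 rad
```

jog_arm --gripper '[0.75, 0.75, 0.75, 0.75, 0.75]' --pt "0 -0.004 0" --pt "0 -0.008 0" --pt "0 -0.012 0" --pt "0 -0.014 0" --pt "0 -0.014 0" --spin '[0, 0, 0, 0, 0]'

```text
clock: 36.48
position: [0.4718, 0.2607, 0.2409]
ee_rot: [[0.289, 0.049, 0.956], [-0.957, -0.024, 0.29], [0.037, -0.998, 0.04]]
ft_force: [0.1, -1.2, -1.4]
opening: 0.0495
```

jog_arm --gripper '[0.75, 0.75, 0.75, 0.75, 0.75]' --pt "0 -0.012 0" --pt "0 -0.008 0" --pt "0 -0.005 0" --pt "0 -0.002 0" --pt "0 0 0" --spin '[0, 0, 0, 0, 0]'

```text
clock: 37.1
position: [0.4703, 0.2614, 0.2708]
ee_rot: [[0.289, 0.051, 0.956], [-0.957, -0.023, 0.29], [0.037, -0.998, 0.042]]
ft_force: [0.2, -0.3, -1.8]
opening: 0.0498
```

```bash
python3 - <<'E'
from h import *
im,d=bot.read_camera("side");cv2.imwrite("pics/g3.png",cv2.resize(im[60:260,150:430,::-1],None,fx=2,fy=2))
gp(636.9,111.5,90,-73.2)
E
```

```text
clock 37.15 gp [478.1 257.8 115.9] yaw -73.21 tilt rad/tan deg [ 2.39 -2.12] open 0.0493 F [ 0.2  0.5 -1.8] q [ 0.295  0.479  1.634 -0.044  0.987  1.596]
total offset mm [184.8  37.3 108.3] spin -0.0002 rad
```

View pics/g3.png

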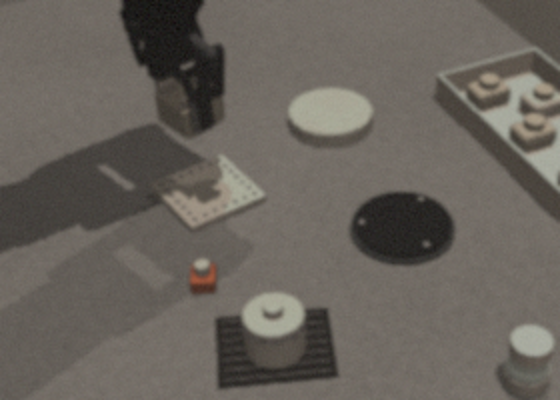

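The arch is held clear of the firing plate. Carrying it to the scanner plate.

jog_arm --gripper '[0.75, 0.75, 0.75, 0.75, 0.75]' --pt "0.006 0 0.0035" --pt "0.012 0 0.007" --pt "0.018 0 0.0105" --pt "0.02 0 0.0117" --pt "0.02 0 0.0117" --spin '[0, 0, 0, 0, 0]'

```text
clock: 37.78
position: [0.5387, 0.1974, 0.2749]
ee_rot: [[0.289, 0.05, 0.956], [-0.957, -0.024, 0.291], [0.037, -0.998, 0.041]]
ft_force: [1.3, 0.5, -0.0]
opening: 0.0497
```

jog_arm --gripper '[0.75, 0.75, 0.75, 0.75, 0.75]' --pt "0.02 0 0.0117" --pt "0.02 0 0.0117" --pt "0.02 0 0.0117" --pt "0.018 0 0.0105" --pt "0.014 0 0.008" --spin '[0, 0, 0, 0, 0]'

```text
clock: 38.4
position: [0.6229, 0.1163, 0.2804]
ee_rot: [[0.285, 0.05, 0.957], [-0.958, -0.024, 0.287], [0.038, -0.998, 0.041]]
ft_force: [0.3, 1.2, -1.4]
opening: 0.0498
```

jog_arm --gripper '[0.75, 0.75, 0.75]' --pt "0.009 0 0.005" --pt "0.004 0 0.002" --pt "0 0 0" --spin '[0, 0, 0]'

```text
clock: 38.78
position: [0.6345, 0.1041, 0.2809]
ee_rot: [[0.284, 0.05, 0.957], [-0.958, -0.024, 0.286], [0.037, -0.998, 0.041]]
ft_force: [-0.1, 0.2, -0.5]
opening: 0.0498
```

```bash
python3 - <<'E'
from h import *
gp(636.9,111.5,60,-73.2)
E
```

```text
clock 38.77 gp [642.2 100.3 126.1] yaw -73.47 tilt rad/tan deg [ 2.87 -1.35] open 0.0498 F [-0.1  0.2 -0.5] q [-0.016  0.672  1.275 -0.026  1.145  1.275]
total offset mm [-14.7  65.5  -4.6] spin -0.0047 rad
```

jog_arm --gripper '[0.75, 0.75, 0.75, 0.75, 0.75]' --pt "-0.003 0.005 -0.001" --pt "-0.005 0.012 -0.002" --pt "-0.004 0.015 -0.001" --pt "-0.002 0.015 -0.001" --pt "0 0.01 0" --spin '[0, 0, 0, 0, 0]'

```text
clock: 39.4
position: [0.627, 0.1171, 0.2189]
ee_rot: [[0.287, 0.048, 0.957], [-0.957, -0.024, 0.288], [0.037, -0.999, 0.039]]
ft_force: [0.5, 0.9, -0.8]
opening: 0.05
```

jog_arm --gripper '[0.75, 0.75, 0.75]' --pt "0 0.006 0" --pt "0 0.002 0" --pt "0 0 0" --spin '[0, 0, 0]'

```text
clock: 39.78
position: [0.6276, 0.1166, 0.2097]
ee_rot: [[0.286, 0.048, 0.957], [-0.957, -0.024, 0.288], [0.037, -0.999, 0.039]]
ft_force: [0.0, 0.2, -1.6]
opening: 0.0493
```

```bash
python3 - <<'E'
from h import *
im,d,P,o=poses(["arch_center"],"side",.025)
gp(636.9,111.5,34,-73.2)
E
```

```text
side arch_center p0.60 at [341. 156.] rect c [632.6 111.6] s [51.  35.2] long axis deg -74.4 med [624.5 116.7  67. ] zmax 0.081 327
clock 39.88 gp [635.  113.   55.1] yaw -73.36 tilt rad/tan deg [ 2.74 -1.39] open 0.0499 F [ 0.3 -0.2 -0.8] q [ 0.004  0.748  1.343 -0.029  1.003  1.298]
total offset mm [ 1.2 21.2  0.6] spin -0.0027 rad
```

jog_arm --gripper '[0.75, 0.75, 0.75, 0.75, 0.75]' --pt "0.001 0.005 0.001" --pt "0 0.007 0" --pt "0 0.006 0" --pt "0 0.002 0" --pt "0 0 0" --spin '[0, 0, 0, 0, 0]'

```text
clock: 40.5
position: [0.63, 0.1154, 0.1888]
ee_rot: [[0.286, 0.048, 0.957], [-0.957, -0.024, 0.287], [0.037, -0.999, 0.039]]
ft_force: [-0.2, -0.3, -0.7]
opening: 0.0496
```

```bash
python3 - <<'E'
from h import *
gp(636.9,111.5,32.8,-73.2)
E
```

```text
clock 40.50 gp [637.4 111.6  34. ] yaw -73.36 tilt rad/tan deg [ 2.76 -1.38] open 0.0496 F [-0.2 -0.3 -0.7] q [ 0.002  0.781  1.345 -0.029  0.968  1.297]
total offset mm [-0.1  1.2 -0.6] spin -0.0028 rad
```

jog_arm --gripper '[0.75, 0.75, 0.5, 0.3, 0]' --pt "0 0.0012 -0.0005" --pt "0 0 0" --pt "0 0 0" --pt "0 0 0" --pt "0 0 0" --spin '[0, 0, 0, 0, 0]'

```text
clock: 41.12
position: [0.6298, 0.1152, 0.1884]
ee_rot: [[0.286, 0.05, 0.957], [-0.957, -0.024, 0.288], [0.037, -0.998, 0.041]]
ft_force: [0.3, 0.4, 0.7]
opening: 0.0756
```

jog_arm --gripper '[0, 0, 0, 0, 0]' --pt "0 0 0" --pt "0 0 0" --pt "0 -0.005 0" --pt "0 -0.01 0" --pt "0 -0.015 0" --spin '[0, 0, 0, 0, 0]'

```text
clock: 41.75
position: [0.6281, 0.116, 0.2196]
ee_rot: [[0.286, 0.049, 0.957], [-0.957, -0.024, 0.287], [0.037, -0.999, 0.04]]
ft_force: [-0.7, -0.4, -0.1]
opening: 0.0855
```

jog_arm --gripper '[0, 0, 0, 0, 0]' --pt "0 -0.018 0" --pt "0 -0.018 0" --pt "0 -0.018 0" --pt "0 -0.014 0" --pt "0 -0.012 0" --spin '[0, 0, 0, 0, 0]'

```text
clock: 42.38
position: [0.6238, 0.1181, 0.3074]
ee_rot: [[0.286, 0.053, 0.957], [-0.957, -0.024, 0.288], [0.038, -0.998, 0.043]]
ft_force: [0.6, 0.4, -0.5]
opening: 0.0855
```

jog_arm --gripper '[0, 0, 0]' --pt "0 -0.008 0" --pt "0 -0.004 0" --pt "0 0 0" --spin '[0, 0, 0]'

```text
clock: 42.75
position: [0.6231, 0.1184, 0.3204]
ee_rot: [[0.286, 0.053, 0.957], [-0.957, -0.024, 0.288], [0.038, -0.998, 0.043]]
ft_force: [1.1, 0.3, -0.8]
opening: 0.0849
```

```bash
python3 - <<'E'
from h import *
im,d,P,o=poses(["arch_center","crucible_center"],"side",.01)
im,d,P,o=poses(["crucible_center","fire_plate","mat"],"top")
gp(466,19,120,-73.2)
E
```

```text
side arch_center p0.64 at [350. 164.] rect c [646.3 112.6] s [58.3 48.9] long axis deg 20.2 med [641.  113.6  46.3] zmax 0.060 527
side crucible_center p0.94 at [288. 223.] rect c [467.2  19.8] s [55.6 52.4] long axis deg 67.3 med [464.2  15.   45.6] zmax 0.058 587
top crucible_center p0.90 at [316. 231.] rect c [464.6  20.5] s [54.4 52.7] long axis deg 27.2 med [464.6  20.3  44.8] zmax 0.060 717
fire_plate top none
top mat p0.71 at [283. 143.] rect c [636.3  86.8] s [98.5 50.3] long axis deg -13.5 med [617.6  77.1   5.1] zmax 0.181 191
clock 43.10 gp [631.2 114.7 165.5] yaw -73.36 tilt rad/tan deg [ 2.99 -1.4 ] open 0.0851 F [0.9 0.1 0.4] q [ 0.007  0.614  1.266 -0.026  1.21   1.295]
total offset mm [  42.6   39.1 -187.5] spin -0.0028 rad
```

jog_arm --gripper '[0, 0, 0, 0, 0]' --pt "0.001 0 -0.006" --pt "0.003 0 -0.014" --pt "0.005 0 -0.02" --pt "0.005 0 -0.022" --pt "0.005 0 -0.022" --spin '[0, 0, 0, 0, 0]'

```text
clock: 43.72
position: [0.5451, 0.0748, 0.3165]
ee_rot: [[0.287, 0.052, 0.957], [-0.957, -0.024, 0.288], [0.038, -0.998, 0.043]]
ft_force: [1.0, -0.4, -0.2]
opening: 0.0856
```

jog_arm --gripper '[0, 0, 0, 0, 0]' --pt "0.005 0 -0.022" --pt "0.005 0 -0.022" --pt "0.005 0 -0.02" --pt "0.004 0.003 -0.016" --pt "0.003 0.005 -0.01" --spin '[0, 0, 0, 0, 0]'

```text
clock: 44.35
position: [0.4607, 0.0257, 0.3056]
ee_rot: [[0.286, 0.053, 0.957], [-0.957, -0.025, 0.288], [0.039, -0.998, 0.044]]
ft_force: [0.3, -0.5, -1.0]
opening: 0.085
```

jog_arm --gripper '[0, 0, 0, 0, 0]' --pt "0.001 0.008 -0.005" --pt "0 0.01 -0.002" --pt "0 0.008 0" --pt "0 0.003 0" --pt "0 0 0" --spin '[0, 0, 0, 0, 0]'

```text
clock: 44.98
position: [0.4559, 0.0219, 0.2737]
ee_rot: [[0.286, 0.052, 0.957], [-0.957, -0.024, 0.288], [0.038, -0.998, 0.043]]
ft_force: [-0.4, 0.2, 0.5]
opening: 0.0854
```

```bash
python3 - <<'E'
from h import *
gp(466,20,85,-73.2)
E
```

```text
clock 44.98 gp [464.   18.2 118.9] yaw -73.35 tilt rad/tan deg [ 3.2  -0.74] open 0.0854 F [-0.4  0.2  0.5] q [-0.207  0.316  1.876 -0.017  0.894  1.082]
total offset mm [-2.5 33.9  1. ] spin -0.0025 rad
```

jog_arm --gripper '[0, 0, 0, 0, 0]' --pt "-0.001 0.006 0" --pt "-0.001 0.012 0" --pt "-0.001 0.016 0" --pt "-0.001 0.016 -0.001" --pt "0 0.012 -0.001" --spin '[0, 0, 0, 0, 0]'

```text
clock: 45.6
position: [0.4563, 0.024, 0.2084]
ee_rot: [[0.287, 0.054, 0.957], [-0.957, -0.025, 0.288], [0.039, -0.998, 0.045]]
ft_force: [0.1, -0.5, -0.1]
opening: 0.0854
```

```bash
python3 - <<'E'
from h import *
gp(466,20,28,-73.2)
E
```

```text
clock 45.60 gp [464.7  20.2  53.7] yaw -73.33 tilt rad/tan deg [ 3.31 -0.76] open 0.0854 F [ 0.1 -0.5 -0.1] q [-0.202  0.434  1.924 -0.02   0.725  1.091]
total offset mm [-0.4 25.7  0.1] spin -0.0022 rad
```

jog_arm --gripper '[0, 0, 0, 0, 0]' --pt "0 0.01 0" --pt "0 0.008 0" --pt "0 0.004 0" --pt "0 0.002 0" --pt "0 0 0" --spin '[0, 0, 0, 0, 0]'

```text
clock: 46.22
position: [0.4579, 0.0233, 0.1825]
ee_rot: [[0.287, 0.054, 0.957], [-0.957, -0.025, 0.288], [0.039, -0.998, 0.044]]
ft_force: [0.3, 0.4, -1.0]
opening: 0.0853
```

jog_arm --gripper '[0.2, 0.4, 0.6, 0.7, 0.7]' --pt "0 0 0" --pt "0 0 0" --pt "0 0 0" --pt "0 0 0" --pt "0 0 0" --spin '[0, 0, 0, 0, 0]'

```text
clock: 46.85
position: [0.4579, 0.0234, 0.1835]
ee_rot: [[0.287, 0.055, 0.956], [-0.957, -0.025, 0.288], [0.039, -0.998, 0.045]]
ft_force: [-0.5, -0.4, -0.1]
opening: 0.0551
```

jog_arm --gripper '[0.7, 0.7, 0.7, 0.7, 0.7]' --pt "0 0 0" --pt "0 0 0" --pt "0 0 0" --pt "0 0 0" --pt "0 0 0" --spin '[0, 0, 0, 0, 0]'

```text
clock: 47.48
position: [0.4579, 0.0234, 0.1835]
ee_rot: [[0.287, 0.055, 0.956], [-0.957, -0.025, 0.288], [0.039, -0.998, 0.045]]
ft_force: [-0.9, -0.4, 0.6]
opening: 0.0546
```

```bash
python3 - <<'E'
from h import *
gp(466,20,28,-73.2)
E
```

```text
clock 47.48 gp [466.4  19.5  28.8] yaw -73.33 tilt rad/tan deg [ 3.35 -0.75] open 0.0546 F [-0.9 -0.4  0.6] q [-0.203  0.487  1.932 -0.021  0.664  1.092]
total offset mm [-0.6  0.8 -0.3] spin -0.0022 rad
```

jog_arm --gripper '[0.7, 0.7, 0.7, 0.7, 0.7]' --pt "0 -0.004 0" --pt "0 -0.008 0" --pt "0 -0.012 0" --pt "0 -0.014 0" --pt "0 -0.014 0" --spin '[0, 0, 0, 0, 0]'

```text
clock: 48.1
position: [0.4547, 0.0248, 0.2386]
ee_rot: [[0.287, 0.054, 0.957], [-0.957, -0.025, 0.288], [0.039, -0.998, 0.044]]
ft_force: [-0.2, -0.1, -2.2]
opening: 0.0546
```

jog_arm --gripper '[0.7, 0.7, 0.7, 0.7, 0.7]' --pt "0 -0.014 0" --pt "0 -0.011 0" --pt "0 -0.007 0" --pt "0 -0.003 0" --pt "0 0 0" --spin '[0, 0, 0, 0, 0]'

```text
clock: 48.72
position: [0.4525, 0.0258, 0.2774]
ee_rot: [[0.287, 0.056, 0.956], [-0.957, -0.025, 0.288], [0.04, -0.998, 0.047]]
ft_force: [-0.5, -0.0, -1.7]
opening: 0.0551
```

```bash
python3 - <<'E'
from h import *
gp(487.2,256,105,-73.2)
im,d,P,o=poses(["fire_plate"],"side")
im,d,P,o=poses(["fire_plate"],"top")
E
```

```text
clock 48.73 gp [461.3  21.9 122.7] yaw -73.32 tilt rad/tan deg [ 3.45 -0.77] open 0.0551 F [-0.5 -0.  -1.7] q [-0.2    0.303  1.882 -0.017  0.896  1.089]
total offset mm [-217.4   13.3   91.5] spin -0.0021 rad
side fire_plate p0.68 at [244. 157.] rect c [476.4 251.7] s [94.3 64.9] long axis deg -79.7 med [464.6 250.1  10.4] zmax 0.152 568
top fire_plate p0.83 at [197. 222.] rect c [487.6 255.7] s [91.2 90.4] long axis deg -79.7 med [487.4 255.1   9.7] zmax 0.017 2206
```

jog_arm --gripper '[0.7, 0.7, 0.7, 0.7, 0.7]' --pt "-0.007 0 0.003" --pt "-0.014 0 0.006" --pt "-0.02 0 0.0085" --pt "-0.023 0 0.0095" --pt "-0.023 0 0.0095" --spin '[0, 0, 0, 0, 0]'

```text
clock: 49.55
position: [0.4628, 0.1246, 0.2747]
ee_rot: [[0.285, 0.055, 0.957], [-0.958, -0.025, 0.287], [0.039, -0.998, 0.046]]
ft_force: [0.2, 0.2, -1.4]
opening: 0.0549
```

jog_arm --gripper '[0.7, 0.7, 0.7, 0.7, 0.7]' --pt "-0.023 0 0.0095" --pt "-0.023 0 0.0095" --pt "-0.022 0 0.0095" --pt "-0.02 0 0.009" --pt "-0.016 0 0.007" --spin '[0, 0, 0, 0, 0]'

```text
clock: 50.18
position: [0.4742, 0.2465, 0.2718]
ee_rot: [[0.289, 0.054, 0.956], [-0.957, -0.024, 0.29], [0.039, -0.998, 0.045]]
ft_force: [0.1, -0.7, -1.3]
opening: 0.0551
```

jog_arm --gripper '[0.7, 0.7, 0.7, 0.7]' --pt "-0.011 0 0.005" --pt "-0.007 0 0.003" --pt "-0.003 0 0.001" --pt "0 0 0" --spin '[0, 0, 0, 0]'

```text
clock: 50.68
position: [0.4766, 0.2713, 0.271]
ee_rot: [[0.29, 0.053, 0.956], [-0.956, -0.024, 0.291], [0.039, -0.998, 0.044]]
ft_force: [-0.3, -0.2, -2.1]
opening: 0.0551
```

```bash
python3 - <<'E'
from h import *
gp(487.5,255.8,60,-73.2)
E
```

```text
clock 50.67 gp [484.9 267.6 116.3] yaw -73.14 tilt rad/tan deg [ 2.48 -2.26] open 0.0551 F [-0.3 -0.2 -2.1] q [ 0.31   0.498  1.602 -0.047  0.999  1.61 ]
total offset mm [ 9.8 56.6 -3.4] spin 0.0011 rad
```

jog_arm --gripper '[0.7, 0.7, 0.7, 0.7, 0.7]' --pt "0.002 0.006 -0.001" --pt "0.003 0.012 -0.001" --pt "0.003 0.014 -0.001" --pt "0.002 0.012 0" --pt "0 0.008 0" --spin '[0, 0, 0, 0, 0]'

```text
clock: 51.3
position: [0.4796, 0.2575, 0.2155]
ee_rot: [[0.288, 0.052, 0.956], [-0.957, -0.025, 0.29], [0.039, -0.998, 0.043]]
ft_force: [0.1, -0.4, -1.1]
opening: 0.0551
```

jog_arm --gripper '[0.7, 0.7, 0.7]' --pt "0 0.004 0" --pt "0 0.001 0" --pt "0 0 0" --spin '[0, 0, 0]'

```text
clock: 51.68
position: [0.48, 0.2575, 0.2098]
ee_rot: [[0.288, 0.052, 0.956], [-0.957, -0.025, 0.29], [0.039, -0.998, 0.042]]
ft_force: [0.2, 0.5, -1.5]
opening: 0.0546
```

```bash
python3 - <<'E'
from h import *
im,d,P,o=poses(["crucible_center"],"side",.023)
gp(487.5,255.8,37,-73.2)
E
```

```text
side crucible_center p0.97 at [246. 140.] rect c [478.4 252.8] s [50.5 38.8] long axis deg 59.9 med [475.3 244.   70.9] zmax 0.091 297
clock 51.77 gp [488.1 253.7  55.2] yaw -73.23 tilt rad/tan deg [ 2.47 -2.2 ] open 0.0547 F [ 0.3  0.2 -1.2] q [ 0.283  0.581  1.656 -0.051  0.862  1.593]
total offset mm [-2.9 18.  -0.7] spin -0.0006 rad
```

jog_arm --gripper '[0.7, 0.7, 0.7, 0.7, 0.7]' --pt "-0.002 0.004 0" --pt "-0.001 0.007 -0.001" --pt "0 0.005 0" --pt "0 0.002 0" --pt "0 0 0" --spin '[0, 0, 0, 0, 0]'

```text
clock: 52.4
position: [0.479, 0.2599, 0.1906]
ee_rot: [[0.288, 0.052, 0.956], [-0.957, -0.025, 0.29], [0.039, -0.998, 0.043]]
ft_force: [-0.8, -0.0, -1.5]
opening: 0.055
```

```bash
python3 - <<'E'
from h import *
gp(487.5,255.8,35.8,-73.2)
E
```

```text
clock 52.40 gp [487.1 256.1  35.9] yaw -73.22 tilt rad/tan deg [ 2.48 -2.21] open 0.0550 F [-0.8 -0.  -1.5] q [ 0.288  0.613  1.664 -0.053  0.821  1.6  ]
total offset mm [0.4 0.1 0.3] spin -0.0004 rad
```

jog_arm --gripper '[0.7, 0.7, 0.5, 0.3, 0]' --pt "0 0.0005 0" --pt "0 0 0" --pt "0 0 0" --pt "0 0 0" --pt "0 0 0" --spin '[0, 0, 0, 0, 0]'

```text
clock: 53.02
position: [0.4793, 0.2599, 0.1909]
ee_rot: [[0.288, 0.054, 0.956], [-0.957, -0.024, 0.29], [0.039, -0.998, 0.045]]
ft_force: [-0.3, 0.3, -0.1]
opening: 0.076
```

jog_arm --gripper '[0, 0, 0, 0, 0]' --pt "0 0 0" --pt "0 0 0" --pt "0 -0.005 0" --pt "0 -0.01 0" --pt "0 -0.015 0" --spin '[0, 0, 0, 0, 0]'

```text
clock: 53.65
position: [0.4776, 0.2607, 0.2222]
ee_rot: [[0.288, 0.053, 0.956], [-0.957, -0.025, 0.29], [0.039, -0.998, 0.044]]
ft_force: [0.5, 0.3, -0.2]
opening: 0.0855
```

jog_arm --gripper '[0, 0, 0, 0, 0]' --pt "0 -0.018 0" --pt "0 -0.018 0" --pt "0 -0.018 0" --pt "0 -0.018 0" --pt "0 -0.018 0" --spin '[0, 0, 0, 0, 0]'

```text
clock: 54.28
position: [0.4719, 0.263, 0.3205]
ee_rot: [[0.288, 0.058, 0.956], [-0.957, -0.023, 0.29], [0.039, -0.998, 0.048]]
ft_force: [-1.0, -1.3, -0.2]
opening: 0.0853
```

jog_arm --gripper '[0, 0, 0, 0, 0]' --pt "0.01 -0.01 0" --pt "0.02 -0.005 0" --pt "0.03 0 0.005" --pt "0.03 0 0" --pt "0.03 0 0" --spin '[0, 0, 0, 0, 0]'

```text
clock: 54.9
position: [0.5107, 0.146, 0.3452]
ee_rot: [[0.291, 0.062, 0.955], [-0.956, -0.022, 0.293], [0.039, -0.998, 0.053]]
ft_force: [0.9, 0.9, -0.2]
opening: 0.0852
```

jog_arm --gripper '[0, 0, 0, 0, 0]' --pt "0.03 0 0" --pt "0.03 0 0" --pt "0.02 0 0" --pt "0.01 0 0" --pt "0 0 0" --spin '[0, 0, 0, 0, 0]'

```text
clock: 55.52
position: [0.5372, 0.0531, 0.3505]
ee_rot: [[0.287, 0.062, 0.956], [-0.957, -0.023, 0.289], [0.04, -0.998, 0.053]]
ft_force: [0.6, 0.1, -0.1]
opening: 0.0858
```

```bash
python3 - <<'E'
from h import *
im,d,P,o=poses(["arch_center","crucible_center"],"side",.01)
im2,d,P,o=poses(["burs_center","dock","jar","stub","former"],"side")
cv2.imwrite("pics/f1.png",im2[:,:,::-1])
im,d,P,o=poses(["arch_center","crucible_center","burs_center"],"top",.01)
im,d,P,o=poses(["fire_plate","scan_plate","dock"],"top")
cv2.imwrite("pics/f2.png",cv2.resize(im[90:290,130:530,::-1],None,fx=2,fy=2))
gp(482,255,150)
E
```

```text
side arch_center p0.70 at [349. 162.] rect c [644.8 111.6] s [56.2 47.7] long axis deg 16.9 med [641.1 112.6  46.2] zmax 0.059 515
side crucible_center p0.84 at [250. 146.] rect c [485.6 255.8] s [57.2 52.2] long axis deg -89.6 med [484.  247.6  52.1] zmax 0.064 432
side burs_center p0.86 at [378. 345.] rect c [ 486.9 -257.4] s [64.  38.2] long axis deg 25.3 med [ 482.7 -261.7   44.9] zmax 0.065 1260
side dock p0.89 at [366. 374.] rect c [ 485.1 -257.5] s [115.5  64.8] long axis deg 26.3 med [ 456.1 -275.     8.9] zmax 0.013 1525
side jar p0.72 at [411. 244.] rect c [ 642.8 -117.8] s [36.1 35.3] long axis deg -71.6 med [ 638.8 -123.1   49.6] zmax 0.059 570
side stub p0.73 at [252. 197.] rect c [437.1 124.3] s [25.  22.2] long axis deg 68.7 med [435.9 120.9  16.7] zmax 0.031 166
side former p0.89 at [302. 304.] rect c [ 431.9 -130.6] s [40.5 40.3] long axis deg -55.2 med [ 431.  -132.2   16.6] zmax 0.022 398
arch_center top none
crucible_center top none
top burs_center p0.70 at [468. 216.] rect c [ 484.9 -256.5] s [61.8 38.6] long axis deg 26.1 med [ 484.3 -255.1   43.8] zmax 0.066 736
fire_plate top none
scan_plate top none
top dock p0.58 at [460. 224.] rect c [ 483.4 -257. ] s [114.1  64.5] long axis deg 26.4 med [ 470.5 -249.     7.6] zmax 0.046 1177
clock 56.38 gp [546.9  50.  195.7] yaw -73.24 tilt rad/tan deg [ 3.7  -0.89] open 0.0855 F [-0.2 -0.2  0.2] q [-0.115  0.383  1.548 -0.017  1.147  1.168]
total offset mm [-216.7   36.8   -5. ]
```

View pics/f1.png

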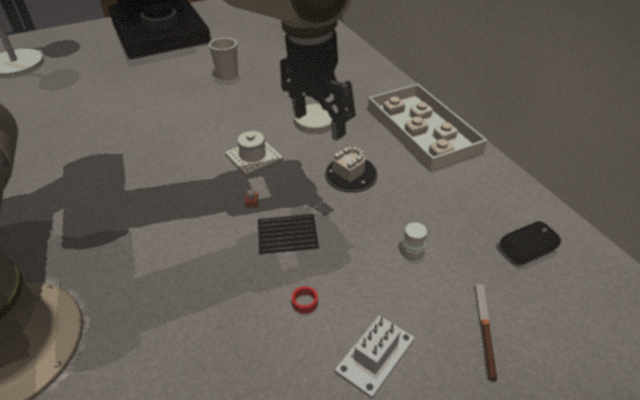

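View pics/f2.png

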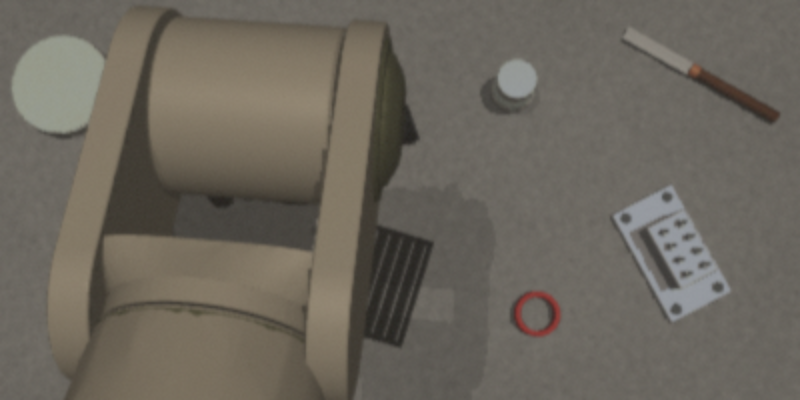

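The side view shows all three pieces upright on their own plates. The arm hides the arch and crucible from the top camera, so I'll move it aside for one last look.

jog_arm --gripper '[0, 0, 0, 0, 0]' --pt "0.01 0 -0.005" --pt "0.02 0 -0.008" --pt "0.03 0 -0.01" --pt "0.035 0 -0.01" --pt "0.035 0 -0.01" --spin '[0, 0, 0, 0, 0]'

```text
clock: 57.0
position: [0.5328, -0.0879, 0.3535]
ee_rot: [[0.291, 0.063, 0.955], [-0.956, -0.023, 0.293], [0.04, -0.998, 0.053]]
ft_force: [-0.7, -0.9, 1.1]
opening: 0.0855
```

jog_arm --gripper '[0, 0, 0, 0, 0]' --pt "0.035 0 -0.01" --pt "0.03 0 -0.01" --pt "0.02 0 -0.008" --pt "0.01 0 -0.004" --pt "0 0 0" --spin '[0, 0, 0, 0, 0]'

```text
clock: 57.62
position: [0.5278, -0.196, 0.3557]
ee_rot: [[0.286, 0.062, 0.956], [-0.957, -0.024, 0.288], [0.041, -0.998, 0.053]]
ft_force: [0.7, 0.3, -0.4]
opening: 0.0856
```

```bash
python3 - <<'E'
from h import *
im,d,P,o=poses(["arch_center","crucible_center"],"top",.01)
im,d,P,o=poses(["fire_plate","scan_plate","stub"],"top")
X,Y,Z=[P[...,i]*1000 for i in range(3)]
for n,x,y in(("arch",645,113),("cruc",487,256)):
    m=(np.hypot(X-x,Y-y)<48)&(Z>20)&(Z<75);print(n,cv2.minAreaRect(np.c_[X[m],Y[m]].astype(np.float32)))
cv2.imwrite("pics/f3.png",cv2.resize(im[90:290,130:530,::-1],None,fx=2,fy=2))
gp(482,255,150)
E
```

```text
top arch_center p0.56 at [268. 134.] rect c [644.6 115.1] s [57.9 49.8] long axis deg 18.3 med [641.1 114.6  44.6] zmax 0.058 746
top crucible_center p0.68 at [191. 223.] rect c [485.2 255.3] s [54.2 53.5] long axis deg -69.0 med [484.2 253.2  51.6] zmax 0.064 751
top fire_plate p0.77 at [209. 225.] rect c [487.5 255.5] s [90.8 90.2] long axis deg -79.7 med [488.  239.9   9.7] zmax 0.053 1300
top scan_plate p0.65 at [279. 136.] rect c [643.8 114.3] s [103.1 103. ] long axis deg -79.8 med [641.5 105.5  11.3] zmax 0.055 1239
top stub p0.55 at [261. 252.] rect c [436.  128.5] s [28.5 23.9] long axis deg 67.5 med [436.2 126.6  16.2] zmax 0.031 200
arch ((644.5075073242188, 114.92948913574219), (58.432090759277344, 49.66007995605469), 17.855337142944336)
cruc ((485.3750305175781, 255.20220947265625), (53.73040008544922, 53.975345611572266), 43.6811408996582)
clock 57.98 gp [ 537.8 -198.7  201.2] yaw -73.24 tilt rad/tan deg [3.77 0.76] open 0.0855 F [-0.3 -0.4 -0.2] q [-0.564  0.425  1.471  0.014  1.181  0.708]
total offset mm [-452.2   36.7   75.6]
```

View pics/f3.png

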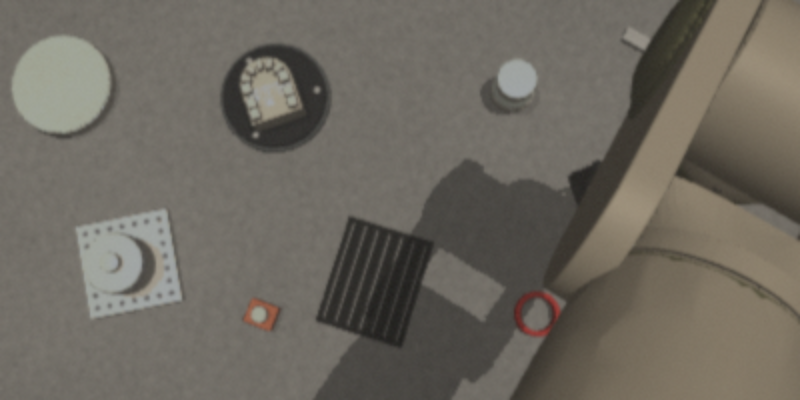

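All the pieces are within about 2 mm of their plate centres, and the mat is empty. Handing in.

```bash
python3 -c "
from plant import bot
print(bot.close_job())"
```

```text
the job is handed in; nothing more can be done
None
```

The job is handed in at about 58 s. The arch model, crucible and bur block each stand upright on their own plate. I moved the crucible to the rubber mat first. Then I put the bur block on the dock, the arch on the scanner plate and the crucible on the firing plate.

**Last checks, from both cameras:**

| Piece | Top camera, offset from plate centre | Side camera, offset from plate centre |
|---|---|---|
| Arch model | about 1 mm | about 2–3 mm |
| Crucible | about 2 mm | about 2 mm |
| Bur block | about 1.5 mm | about 2 mm |

- **Bur block direction:** it lies lengthwise along the dock, within about 1°.
- **Bystanders:** the jar, die and ring read 1–3 mm from where they started. That is about the measuring noise, and nothing touched them.
- **Mat and gripper:** the mat is empty, and the gripper is open and well clear.

**What did not go as planned:**
- **Tool tilt:** abrupt moves made the tool drift to about 3.8° of tilt, which the interface could not correct. I moved gently after that, and the pieces still set down flat.
- **Networks:** early on, the detectors once took the jar for the arch and the dock for the firing plate. I caught both by comparing with the pictures.

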